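# Pack the brass fittings in their stock case and put it away

## Task

Put every brass fitting lying on the bench into the blue tray, then set the yellow hood squarely on the tray so that it sits down flush on the ledge all round. When the case is closed, lay it flat in the open drawer with the hood still properly on, and slide the drawer fully shut. Leave the bowl, the carton and the roll of tape where they are.

Things in the scene. Friction and masses are not known exactly. Their poses are not given: they have to be found in the camera images.
- tray: Blue lower half of the stock case, 64 mm (x) by 218 mm (y), 220 g; origin: centre of underside. Floor 4 mm; flat ledge at 16 mm; inside it a shoulder 50 by 204 mm outside up to 19 mm, then 47 by 201 mm up to the rim at 23 mm. Inside 44 mm wide (x), parted by walls 12 mm high into five compartments 44 by 38 mm, centres at y = -80, -40, 0, 40, 80 mm.
- hood: Yellow upper half (hood) of the case: upside-down box 60 (x) by 214 (y) by 33 mm high, open side down, 120 g; origin: centre of its lower rim. Walls 3 mm, inside 54 by 208 by 29 mm deep: 2 mm play round the tray's shoulder. When on, its rim rests on the ledge, origin 16 mm above the tray's, walls 2 mm in from the tray's edge; either way round. Closed case 49 mm high, lifted by the tray's sides.
- drawer (a joint): The single drawer of a low oak unit fixed on the bench (unit 300 mm deep, 320 mm wide, 100 mm high): 0 is fully shut, positive is how far it is pulled out, up to 0.213 m, where it stops. It starts pulled most of the way out, runs with a light friction of about 1 N and stays where it is left. Shut, the outer face of the drawer front is flush with the front of the unit.
- drawer_handle (a point): Middle of the drawer's bar handle (along y, 120 mm long, 10 mm thick, 62 mm above the bench); moves with the drawer; x points into the unit, z up. Drawer front: outer face at x = 35 mm, 15 mm thick, top edge 26 mm above this point. Inside of drawer: x 56 to 311 mm, y -139 to 139 mm, floor at z = -40 mm, side walls 56 mm high. The unit covers it from x = 50 mm + joint value on.
- fitting0: Brass pipe fitting, 36 mm high, 70 g, starting upright on the bench: hexagonal collar at the bottom 28 mm across flats (32 mm over corners) and 12 mm high, then a round body 24 mm in diameter up to the top, with a dark bore. Origin at the centre of its underside, z along its axis. All are alike; some may be absent.
- fitting1: Brass pipe fitting, 36 mm high, 70 g, starting upright on the bench: hexagonal collar at the bottom 28 mm across flats (32 mm over corners) and 12 mm high, then a round body 24 mm in diameter up to the top, with a dark bore. Origin at the centre of its underside, z along its axis. All are alike; some may be absent.
- fitting2: Brass pipe fitting, 36 mm high, 70 g, starting upright on the bench: hexagonal collar at the bottom 28 mm across flats (32 mm over corners) and 12 mm high, then a round body 24 mm in diameter up to the top, with a dark bore. Origin at the centre of its underside, z along its axis. All are alike; some may be absent.
- fitting3: Brass pipe fitting, 36 mm high, 70 g, starting upright on the bench: hexagonal collar at the bottom 28 mm across flats (32 mm over corners) and 12 mm high, then a round body 24 mm in diameter up to the top, with a dark bore. Origin at the centre of its underside, z along its axis. All are alike; some may be absent.
- fitting4: Brass pipe fitting, 36 mm high, 70 g, starting upright on the bench: hexagonal collar at the bottom 28 mm across flats (32 mm over corners) and 12 mm high, then a round body 24 mm in diameter up to the top, with a dark bore. Origin at the centre of its underside, z along its axis. All are alike; some may be absent.
- bowl: Bystander: white ceramic bowl, 100 mm across, 45 mm high. Origin at the centre of its underside.
- carton: Bystander: small cardboard carton with a paper band, 90 by 110 by 70 mm high. Origin at the centre of its underside.
- tape: Bystander: roll of brown packing tape lying flat, 90 mm across, 24 mm high. Origin at the centre of its underside.
Mind the look-alikes: they are no part of the job. Leave any pink or red look-alike of the fitting1 alone.

How it is judged:
By the outcome, as a careful person would: the job done as asked, in the order asked, and still so for the second after the job is handed in, with the robot touching nothing.
Of fitting0, fitting1, fitting2, fitting3, fitting4 only 3 to 5 are there at a start; the rules pass over those that are not, and their reading is None.
At some moment in a run one of fitting0, fitting1, fitting2, fitting3, fitting4, hood, tray may be knocked a few centimetres aside while the robot is not near it.
It also fails if it takes over 210 s, if anything falls off the work surface, if the arm or the gripper's body presses on something with over 40 N, if the wrist force passes 120 N, or if a joint passes its speed limit or range.

## Robot

A 6-joint arm with a two-finger parallel gripper is mounted at the origin on the work surface. World frame = base frame: x ahead of the robot, y to its left, z up, the work surface at z = 0. Lengths are in mm, angles in degrees, forces in N, time in s.
With the tool pointing down it reaches from about 325 to 775 mm from the base axis. Payload 5.5 kg.
Tool frame: the origin (TCP) lies midway between the tips of the shut fingers; the grasp point (between the pads) lies robot.tcp_to_grasp behind it (robot.tcp_to_grasp is the distance from the TCP to the grasp point, in mm); x points along the fingers, y is the direction in which the jaws open and shut, and the axes are right-handed (so a half turn about x gives the same grasp; the last joint's range is limited). The gripper opens to 85 mm and grips with 20 to 120 N. Pads are 22 mm wide; open, the fingers measure 114 mm over their backs; the gripper's body (76 mm by 85 mm) begins 54 mm behind the grasp point. The pads swing forward as they close: fully open they stand 13 mm farther back than shut.
Start: joints at [63.214, 5.22, 70.514, -0, 104.267, -3.249], TCP at [239.612, 550.093, 231.275] pointing down, gripper open.
Joint ranges: [-164.24, 164.24], [-49.07, 125.15], [9.68, 141.18], [-86.29, 266.29], [3.28, 154.24], [-151.56, 151.56]. Speed limits (degrees/s): [147.25, 147.25, 172.46, 180, 180, 180].

## Interface

Orientations are given as a 3x3 rotation matrix whose columns are the frame's x, y, z axes.
In Python, from rig import robot, snapshot, job gives the robot as it stands.
- The arm moves only by the tool move_arm, never from a script. Its argument "commands" is a list of rows, each a list of 3 entries, a list of its own where there are three numbers: the opening, from 0 (shut) to 1 (fully open), then the shift along the world's x, y, z in cm, then the turn about the world's z in degrees. A call has 1 to 10 rows; each row is the pose to reach, as a shift and turn from the pose commanded when the call began; what a row does not reach only later rows make up. A row lasts 1/8 s, in which the tool goes at most 62.5 mm and 10.7 degrees, less where a joint would pass 70% of its speed; a pose out of reach is approached as far as the arm can. A call with a gripper value outside its range is refused whole. The fingers move at their own pace and stop on an object; "newtons" is the grip in N (left out, the last holds). Time passes only in rows, so rows that repeat a pose let the fingers close. It gives the time, the measured TCP pose, the force and the opening at its end, in the units of the state.
- robot.sense(): the state, without advancing time (a new reading comes with each control period).
- snapshot(name): name is "scene" or "side" or "wrist"; returns a dict with "image" (400x640x3 uint8, red, green, blue), "depth" (400x640 float32, mm along the optical axis (not along the pixel's ray), 0 where there is no reading), "camera_matrix" (3x3 intrinsics, pixels), "dist" ([k1, k2, p1, p2, k3] as OpenCV has them; the pictures are not rectified), "R" (3x3) and "t" (3): a world point X has camera coordinates R X + t. Camera axes: x right, y down, z forward; pixel columns grow to the right and rows downward; lengths in mm; the calibration is good to about 2 mm. A picture is of the moment at which its call begins.
- job.close_job(): hands the job in, once; it reports no verdict.
The state is a dict: "clock": time; "joints": joint angles; "qd": joint speeds; "joint_efforts": joint torques, N m; "position": TCP position; "tool_rot": TCP orientation; "wrist_force": force on the tool from outside, world axes, zero at the start; "torque": the same for the moment, N m; "gripper_width": finger opening in mm.
Only numpy, scipy, OpenCV 4.12 (cv2) and the standard library are available. Lean on these libraries where they do the work, as an engineer would, in place of code of your own. Each camera call takes 0.05 s, during which the arm holds its last target.

## Working session

There is one attempt and no reset: what is moved stays moved. The work goes in short steps, Python scripts to look and compute and a tool call to move; the robot and the scene stay as the last step left them, time stands still between calls to the robot, and variables do not carry over. Pictures are saved under pics/ and viewed, and the job is handed in when it is done.

Besides the shell and the picture viewer there is one more tool, called after ">>>" as name([rows], argument=value, ...), one row to a line, values as JSON. move_arm: Moves the arm, as the interface text tells. Its arguments: {"type":"object","properties":{"commands":{"type":"array"},"newtons":{"type":"number"}},"required":["commands"]}

```bash
ls; mkdir -p pics
python3 - <<'E'
from rig import robot, snapshot, job
import cv2,numpy as np
print(robot.sense()); print(robot.tcp_to_grasp)
for n in ["scene","side","wrist"]:
    s=snapshot(n); cv2.imwrite(f"pics/{n}0.png",s["image"][:,:,::-1]); print(n,s["camera_matrix"].tolist(),s["dist"],s["R"].tolist(),s["t"])
E
```

```text
pics
{'clock': 0.0, 'joints': array([ 6.32170001e+01,  5.26420998e+00,  7.05829599e+01,  1.01219862e-03,
        1.04266552e+02, -3.25066971e+00]), 'qd': array([0.0449693 , 0.02677729, 0.04225428, 0.00685179, 0.01833005,
       0.07582792]), 'joint_efforts': array([ 1.53249413e-03, -4.58758664e+01, -4.17996848e+01, -1.82910167e-04,
        1.25236425e-02,  1.70897174e-06]), 'position': array([239.44670356, 549.8393575 , 230.12871009]), 'tool_rot': array([[-9.09671377e-04,  3.99261597e-01,  9.16836599e-01],
       [-1.76417595e-03,  9.16834911e-01, -3.99262612e-01],
       [-9.99998030e-01, -1.98065885e-03, -1.29650769e-04]]), 'wrist_force': array([ 0.10650948, -0.28365178, -0.81325432]), 'torque': array([-0.0237462 ,  0.02736139,  0.00905307]), 'gripper_width': 85.21539507166928}
18.700000000000003
scene [[438.12105904055727, 0.0, 325.07609753258987], [0.0, 438.12105904055727, 196.5267850839983], [0.0, 0.0, 1.0]] [-0.10707907  0.          0.          0.          0.        ] [[-0.022518532133607976, 0.9997389130272035, 0.0038757566659163066], [0.7166727301955447, 0.018845341195851312,
[... 262 characters left out ...]
          0.          0.          0.        ] [[0.9457941900319654, -0.32476541052472374, -0.0008821725941552316], [-0.23472058347998118, -0.6816798543227476, -0.6929782275810225], [0.22445399927957485, 0.6556218455308104, -0.72095797233277]] [-541.48588567  142.07417097 1056.12760246]
wrist [[299.9707998971026, 0.0, 317.0678018697318], [0.0, 299.9707998971026, 200.91428663798933], [0.0, 0.0, 1.0]] [-0.02508661  0.          0.          0.          0.        ] [[0.399919429104748, 0.9165470290517385, -0.002448215873818347], [0.8685677883664357, -0.37812888663561467, 0.3203256813056825], [0.2926678103870866, -0.1302309050423239, -0.9473043144286245]] [-598.24311591  -40.66828203  381.6499938 ]
```

View pics/scene0.png

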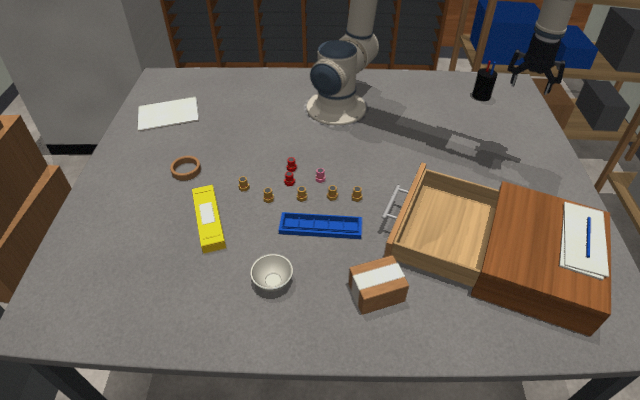

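View pics/side0.png

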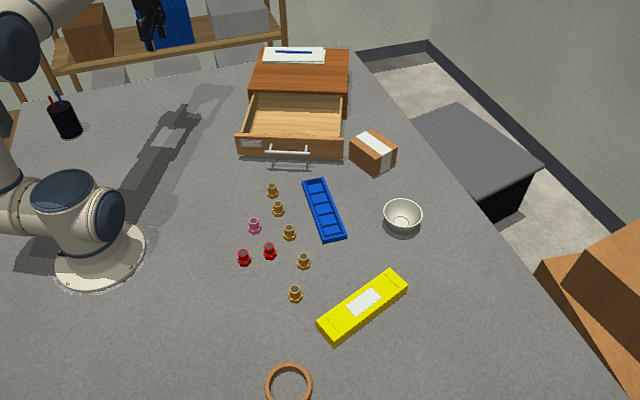

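View pics/wrist0.png

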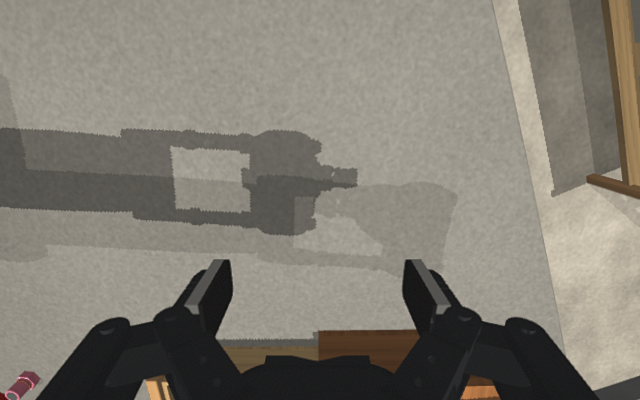

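The brass candidates in the scene view are (243,184), (268,195), (302,193), (332,192) and (357,193). The look-alikes to avoid are red at (291,163) and (290,178), and pink at (320,175). The tray is at (320,225), the hood at (208,217), the drawer at (445,225), and the tape ring at (186,168) is brown. I'll check the choice in a close crop and measure.

```bash
cat > h.py <<'E'
from rig import robot, snapshot, job
import cv2,numpy as np
def cloud(s):
    K=s["camera_matrix"];h,w=s["depth"].shape
    u,v=np.meshgrid(np.arange(w),np.arange(h))
    p=cv2.undistortPoints(np.stack([u,v],-1).reshape(-1,1,2).astype(np.float64),K,s["dist"]).reshape(h,w,2)
    d=s["depth"][...,None]
    c=np.concatenate([p*d,d],-1)
    X=(c-s["t"])@s["R"]   # R^T (c-t)
    X[s["depth"]<=0]=np.nan
    return X
def ray(s,uv,z):
    p=cv2.undistortPoints(np.array(uv,float).reshape(-1,1,2),s["camera_matrix"],s["dist"]).reshape(-1,2)
    d=np.c_[p,np.ones(len(p))]@s["R"]; o=-s["R"].T@s["t"]
    k=(z-o[2])/d[:,2]
    return o+k[:,None]*d
def hsv(s): return cv2.cvtColor(s["image"],cv2.COLOR_RGB2HSV)
R={'brass':((14,110,60),(24,255,255)),'blue':((105,150,60),(125,255,255)),'yellow':((25,150,80),(34,255,255))}
def mask(s,c): return cv2.inRange(hsv(s),*R[c])
def blobs(m,amin=20):
    n,l,st,ce=cv2.connectedComponentsWithStats(m,connectivity=8)
    return [(ce[i],st[i],l==i) for i in range(1,n) if st[i][4]>=amin]
E
python3 - <<'E'
from h import *
for n in ["scene","side"]:
    s=snapshot(n); X=cloud(s)
    im=s["image"][130:330,140:520] if n=="scene" else s["image"][160:400,200:440]
    cv2.imwrite(f"pics/{n}crop.png",cv2.resize(im,None,fx=2,fy=2)[:,:,::-1])
    for c in R:
        for ce,st,m in blobs(mask(s,c)):
            P=X[m]; P=P[~np.isnan(P[:,0])]
            if len(P)<5: continue
            print(n,c,ce.round(0),st[4],np.percentile(P,[2,50,98],axis=0).round(0).tolist())
E
```

```text
scene brass [472.  37.] 1129 [[-1080.0, 686.0, -408.0], [-824.0, 702.0, -134.0], [-626.0, 770.0, 154.0]]
scene brass [613.   2.] 257 [[-1819.0, 1111.0, -248.0], [-652.0, 1303.0, 194.0], [-641.0, 1766.0, 206.0]]
scene brass [603.  72.] 833 [[-1042.0, 1186.0, -473.0], [-678.0, 1429.0, -192.0], [-642.0, 1803.0, -185.0]]
scene brass [501.  68.] 74 [[-707.0, 808.0, -198.0], [-674.0, 844.0, -192.0], [-641.0, 876.0, -186.0]]
scene brass [554.  71.] 43 [[-721.0, 1110.0, -206.0], [-659.0, 1128.0, -192.0], [-638.0, 1149.0, -184.0]]
scene brass [532.  73.] 52 [[-663.0, 950.0, -212.0], [-651.0, 998.0, -201.0], [-638.0, 1068.0, -187.0]]
scene brass [598. 142.] 2995 [[-942.0, 1201.0, -689.0], [-650.0, 1451.0, -582.0], [-18.0, 1799.0, -244.0]]
scene brass [ 24. 200.] 6019 [[-159.0, -1432.0, -645.0], [56.0, -1377.0, -452.0], [423.0, -1328.0, -152.0]]
scene brass [185. 168.] 333 [[307.0, -494.0, 2.0], [359.0, -453.0, 19.0], [393.0, -412.0, 27.0]]
scene brass [441. 227.] 8687 [[423.0, 88.0, 19.0], [583.0, 286.0, 24.0], [747.0, 429.0, 88.0]]
scene brass [243. 185.] 97 [[411.0, -276.0, 2.0], [426.0, -26
[... 2627 characters left out ...]
2.0], [429.0, -259.0, 38.0]]
side brass [288. 377.] 585 [[304.0, -492.0, 1.0], [358.0, -437.0, 23.0], [389.0, -417.0, 26.0]]
side blue [175.  25.] 1332 [[181.0, 1494.0, -225.0], [300.0, 1510.0, -128.0], [370.0, 1612.0, -32.0]]
side blue [138.  15.] 31 [[126.0, 516.0, -60.0], [134.0, 1509.0, -41.0], [214.0, 1545.0, 358.0]]
side blue [295.  51.] 55 [[618.0, 577.0, 111.0], [681.0, 599.0, 115.0], [726.0, 627.0, 120.0]]
side blue [58. 97.] 39 [[-98.0, 548.0, 96.0], [-90.0, 555.0, 128.0], [-86.0, 577.0, 148.0]]
side blue [324. 210.] 1599 [[526.0, -149.0, 1.0], [561.0, -51.0, 9.0], [593.0, 60.0, 23.0]]
side yellow [360. 308.] 2435 [[444.0, -405.0, 5.0], [528.0, -358.0, 32.0], [647.0, -296.0, 35.0]]
```

View pics/scenecrop.png

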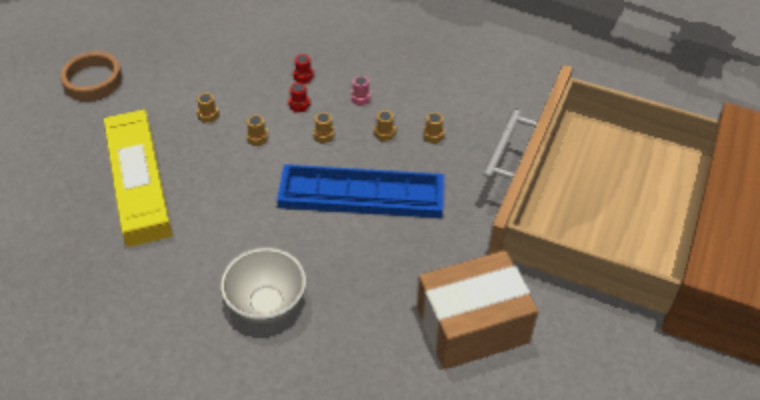

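The crop confirms five brass fittings, with two red and one pink piece to be left alone. Next I'll measure them precisely.

```bash
cat >> h.py <<'E'
def rect(P):
    # -> centre, long-axis angle (deg), long, short
    (c,(w,h),a)=cv2.minAreaRect(P.astype(np.float32))
    if w<h: w,h=h,w; a+=90
    a=(a+90)%180-90
    return np.round(c,1),round(a,1),round(w,1),round(h,1)
def ok(P): return P[~np.isnan(P).any(-1)]
def fits(names=("scene","side"),snaps=None):
    out=[]
    S=[snaps[n] if snaps else snapshot(n) for n in names]
    Xs=[cloud(s) for s in S]
    for s,X in zip(S,Xs):
        m=mask(s,'brass')
        for ce,st,b in blobs(m,40):
            if st[4]>400: continue
            P=ok(X[b]); 
            if len(P)<20: continue
            lo,hi=np.percentile(P,[2,98],axis=0)
            if max(hi[:2]-lo[:2])>45: continue
            c0=P[:,:2].mean(0)
            out.append((c0,b))
    return S,Xs,out
E
python3 - <<'E'
from h import *
S={n:snapshot(n) for n in("scene","side")}
X={n:cloud(S[n]) for n in S}
c0=np.array([[421,-264],[463,-187],[455,-93],[449,-7],[451,62]],float)
for c in c0:
    c=c.copy()
    for it in range(3):
        r=[]
        for n in S:
            P=ok(X[n].reshape(-1,3)); d=np.hypot(*(P[:,:2]-c).T)
            T=P[(d<18)&(P[:,2]>31)&(P[:,2]<45)]
            r.append((T[:,:2].min(0)+T[:,:2].max(0))/2)
        c=np.mean(r,0)
    print(c.round(1),[x.round(1).tolist() for x in r],len(T))
for n in S:
    for c,z0,z1 in(('blue',14,30),('yellow',26,42)):
        for ce,st,b in blobs(mask(S[n],c),500):
            P=ok(X[n][b]); 
            if P[:,0].min()<100: continue
            P=P[(P[:,2]>z0)&(P[:,2]<z1)]
            if len(P)>50: print(n,c,rect(P[:,:2]),np.median(P[:,2]))
h=hsv(S["scene"])
m=cv2.inRange(h,(0,100,60),(8,255,255))|cv2.inRange(h,(165,80,60),(180,255,255))
for ce,st,b in blobs(m,30):
    P=ok(X["scene"][b]); print('red',ce.round(),P.mean(0).round(), len(P)) if P[:,0].mean()>100 else 0
E
```

```text
[ 416.  -266.1] [[416.8, -263.1], [415.2, -269.1]] 90
[ 460.8 -188.6] [[462.3, -185.9], [459.2, -191.4]] 76
[453.2 -94.2] [[454.6, -91.5], [451.7, -96.8]] 64
[446.8  -7.3] [[447.6, -4.8], [445.9, -9.8]] 59
[449.2  61.5] [[450.7, 65.2], [447.8, 57.8]] 48
scene blue (array([562.5, -35.8]), 87.1, 216.0, 67.1) 17.702309765511668
scene yellow (array([ 548.6, -341.2]), 19.4, 219.1, 58.8) 32.63053090681762
side blue (array([560., -41.]), 86.8, 218.0, 64.7) 16.757154437861907
side yellow (array([ 547., -346.]), 19.6, 215.6, 61.5) 32.22236706103569
red [290. 172.] [ 368. -131.   20.] 220
red [320. 176.] [384. -42.  19.] 92
```

>>> move_arm([
  [0.55, [21, -48.8, -8], -69.5],
  [0.55, [21, -48.8, -8], -69.5],
  [0.55, [21, -48.8, -8], -69.5],
  [0.55, [21, -48.8, -8], -69.5],
  [0.55, [21, -48.8, -8], -69.5],
  [0.55, [21, -48.8, -8], -69.5],
  [0.55, [21, -48.8, -8], -69.5],
  [0.55, [21, -48.8, -8], -69.5],
  [0.55, [21, -48.8, -8], -69.5],
  [0.55, [21, -48.8, -8], -69.5],
], newtons=40)

```text
clock: 1.6
position: [449.8, 59.9, 150.6]
tool_rot: [[-0.001, 0.998, -0.057], [-0.001, -0.057, -0.998], [-1.0, -0.001, 0.001]]
wrist_force: [0.0, 0.1, -0.2]
gripper_width: 46.7
```

Run:
```python
from h import *
st=robot.sense(); print(st["position"].round(1),st["tool_rot"].round(3).tolist(),st["gripper_width"],st["joints"].round(0))
s=snapshot("wrist"); X=cloud(s); print((-s["R"].T@s["t"]).round(0))
cv2.imwrite("pics/w1.png",s["image"][:,:,::-1])
for ce,t,b in blobs(mask(s,'brass'),100):
    P=ok(X[b]);P=P[P[:,2]<45]
    if len(P)>50: print(ce.round(),len(P),np.percentile(P,[2,98],axis=0).round(0).tolist())
c0=np.array([[416,-266],[461,-189],[453,-94],[447,-7],[449,62]],float)
for c in c0:
    for it in range(3):
        P=ok(X.reshape(-1,3)); d=np.hypot(*(P[:,:2]-c).T)
        T=P[(d<18)&(P[:,2]>32)&(P[:,2]<45)]
        if len(T)<10: break
        c=(T[:,:2].min(0)+T[:,:2].max(0))/2
    print(c,len(T))
```

```text
[449.8  59.9 150.6] [[-0.001, 0.998, -0.057], [-0.001, -0.057, -0.998], [-1.0, -0.001, 0.001]] 46.66376934271117 [  3. -18. 100.  -0.  98.   7.]
[454. 142. 293.]
[521.  76.] 5904 [[459.0, 37.0, 5.0], [735.0, 211.0, 44.0]]
[604.  48.] 81 [[674.0, 158.0, 21.0], [693.0, 205.0, 43.0]]
[317. 186.] 560 [[435.0, 50.0, 4.0], [462.0, 75.0, 37.0]]
[319. 250.] 626 [[433.0, -19.0, 3.0], [459.0, 7.0, 37.0]]
[328. 319.] 622 [[438.0, -105.0, 2.0], [466.0, -81.0, 37.0]]
[ 416. -266.] 0
[ 461. -189.] 0
[452.38394562 -95.23604148] 339
[446.95510538  -8.0418573 ] 441
[448.99193849  61.01204363] 530
```

View pics/w1.png

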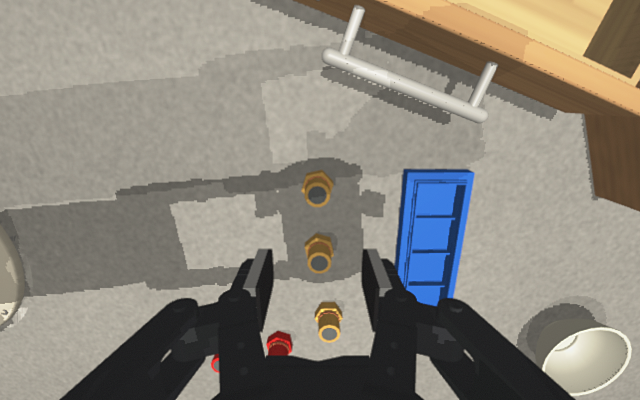

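The wrist view shows brass at (317,186), (319,250) and (328,319). It agrees with the other two cameras to about 1 mm. I'll go down on the first fitting, at (449, 61).

>>> move_arm([
  [0.55, [0, -0.1, -5], 0],
  [0.55, [0, -0.1, -10], 0],
  [0.55, [0, -0.1, -13.1], 0],
  [0.55, [0, -0.1, -13.1], 0],
  [0, [0, -0.1, -13.1], 0],
  [0, [0, -0.1, -13.1], 0],
  [0, [0, -0.1, -13.1], 0],
  [0, [0, -0.1, -13.1], 0],
  [0, [0, -0.1, -13.1], 0],
], newtons=40)

```text
clock: 2.78
position: [451.0, 61.6, 22.7]
tool_rot: [[0.004, 0.999, -0.053], [0.001, -0.053, -0.999], [-1.0, 0.004, -0.001]]
wrist_force: [-1.9, 2.5, 7.3]
gripper_width: 22.2
```

Run:
```python
from h import *
s=snapshot("wrist"); X=cloud(s)
cv2.imwrite("pics/w2.png",s["image"][:,:,::-1])
for ce,t,b in blobs(mask(s,'blue'),500):
    P=ok(X[b]);P=P[(P[:,2]>20)&(P[:,2]<27)]
    if len(P)>50: print(rect(P[:,:2]),len(P))
```

```text
(array([563.7,  18.2]), 86.7, 91.0, 50.6) 1935
```

View pics/w2.png

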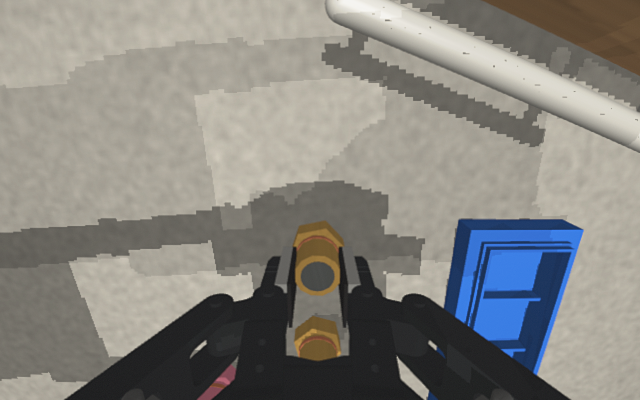

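>>> move_arm([
  [0, [0, 0, 5], 0],
  [0, [1, 0, 8], 0],
  [0, [11.5, -1.9, 10], 0],
  [0, [11.5, -1.9, 10], 0],
  [0, [11.5, -1.9, 10], 0],
  [0, [11.5, -1.9, 10], 0],
])

```text
clock: 3.58
position: [564.1, 42.1, 120.0]
tool_rot: [[-0.001, 0.999, -0.053], [0.0, -0.053, -0.999], [-1.0, -0.001, -0.0]]
wrist_force: [-0.4, -0.0, -1.0]
gripper_width: 22.4
```

```bash
cat >> h.py <<'E'
def tray(s,X=None,zlo=19.5,zhi=27):
    X=cloud(s) if X is None else X
    m=mask(s,'blue')
    for ce,t,b in blobs(m,800):
        P=ok(X[b]);
        if len(P)<200 or not(250<np.median(P[:,0])<800): continue
        T=P[(P[:,2]>20)&(P[:,2]<27)]; L=P[(P[:,2]>13)&(P[:,2]<27)]
        print('tray top',rect(T[:,:2]),'ledge',rect(L[:,:2]),'all',rect(P[:,:2]))
E
python3 - <<'E'
from h import *
for n in("wrist","scene","side"):
    s=snapshot(n); tray(s); cv2.imwrite(f"pics/{n}3.png",s["image"][:,:,::-1])
print(robot.sense()["position"])
E
```

```text
tray top (array([565.,  32.]), 86.5, 63.7, 49.6) ledge (array([564.7,  31.4]), 86.6, 78.9, 63.4) all (array([564.7,  31.4]), 86.6, 78.9, 63.4)
tray top (array([557.9, -86.1]), 87.0, 78.3, 48.8) ledge (array([557.7, -92.8]), 85.0, 91.4, 61.4) all (array([561.8, -43.1]), 85.2, 192.2, 61.3)
tray top (array([562.5, -36.8]), 86.7, 208.3, 54.4) ledge (array([562.8, -36.3]), 86.5, 215.4, 68.0) all (array([562.3, -36.4]), 86.4, 215.8, 70.6)
tray top (array([0., 0.]), 0.0, 0.0, 0.0) ledge (array([0., 0.]), 0.0, 0.0, 0.0) all (array([ 249.6, 1589.9]), -0.8, 249.8, 200.4)
tray top (array([559.3, -41.6]), 86.6, 204.6, 49.9) ledge (array([560.3, -40.3]), 86.9, 219.1, 65.2) all (array([562.9, -40.9]), 86.9, 220.1, 70.5)
[563.78094328  42.33262639 120.62907856]
```

View pics/wrist3.png

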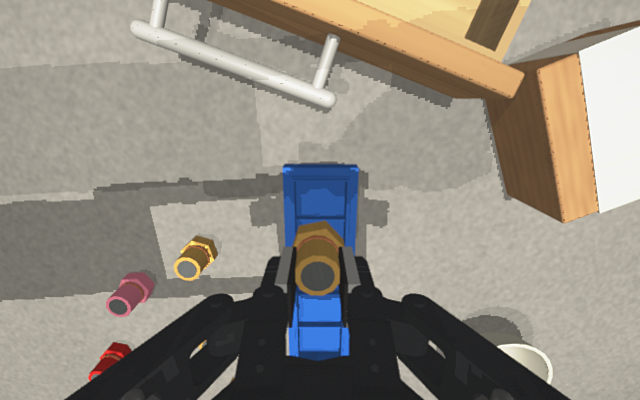

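The tray centre is about (560.6, -38.0), with its axis at 86.6°. Compartment +80 is then at (565.3, 41.9).

>>> move_arm([
  [0, [0.1, 0, -5], 0],
  [0, [0.1, 0, -8], 0],
  [0, [0.1, 0, -9.2], 0],
  [0, [0.1, 0, -9.2], 0],
  [0, [0.1, 0, -9.2], 0],
  [0.5, [0.1, 0, -9.2], 0],
  [0.5, [0.1, 0, -9.2], 0],
  [0.5, [0.1, 0, -8], 0],
  [0.5, [0.1, 0, 0], 0],
  [0.5, [0.1, 0, 0], 0],
])

```text
clock: 4.97
position: [567.8, 42.1, 126.5]
tool_rot: [[0.009, 0.999, -0.053], [0.0, -0.053, -0.999], [-1.0, 0.009, -0.001]]
wrist_force: [0.2, -0.9, 0.0]
gripper_width: 42.4
```

Run:
```python
from h import *
s=snapshot("wrist"); X=cloud(s); cv2.imwrite("pics/w4.png",s["image"][:,:,::-1])
P=ok(X.reshape(-1,3))
for c in ([565,42],[447,-7.5]):
    for i in range(3):
        T=P[(np.hypot(*(P[:,:2]-c).T)<18)&(P[:,2]>31)&(P[:,2]<46)]
        if len(T)<9: break
        c=(T[:,:2].min(0)+T[:,:2].max(0))/2
    print(c,len(T),np.median(T[:,2]),T[:,2].max())
tray(s,X)
```

```text
[565.37622736  41.44889532] 689 40.2668241196544 42.21013119041824
[446.90836434  -8.31149197] 550 36.37664304686737 38.80269985964357
tray top (array([561.1, -37.7]), 86.7, 202.4, 49.5) ledge (array([561., -34.]), 86.8, 209.9, 63.4) all (array([561. , -34.2]), 86.8, 210.2, 63.4)
```

View pics/w4.png

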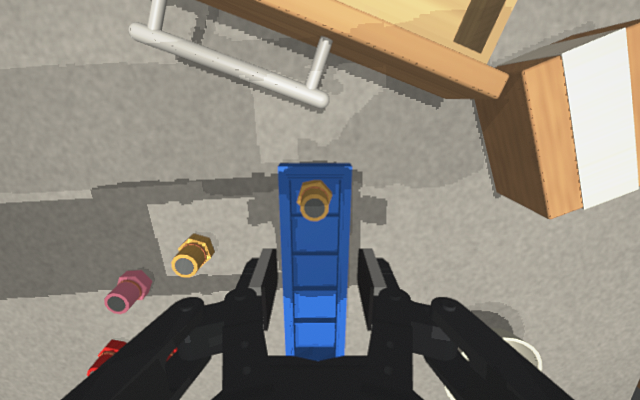

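The first fitting is seated, with its top at z = 40 (pixel 315,200). The second one next, at (447, -8).

>>> move_arm([
  [0.55, [-6, -2.5, 0], 0],
  [0.55, [-11.9, -5, -2], 0],
  [0.55, [-11.9, -5, -6], 0],
  [0.55, [-11.9, -5, -10], 0],
  [0.55, [-11.9, -5, -10], 0],
  [0.55, [-11.9, -5, -10], 0],
  [0, [-11.9, -5, -10], 0],
  [0, [-11.9, -5, -10], 0],
  [0, [-11.9, -5, -10], 0],
  [0, [-11.9, -5, -10], 0],
])

```text
clock: 6.28
position: [447.9, -7.9, 22.3]
tool_rot: [[0.003, 0.999, -0.053], [-0.0, -0.053, -0.999], [-1.0, 0.003, 0.0]]
wrist_force: [-0.1, 0.2, 6.4]
gripper_width: 22.1
```

>>> move_arm([
  [0, [0, 0, 6], 0],
  [0, [6, 0.5, 8], 0],
  [0, [11.6, 1, 8], 0],
  [0, [11.6, 1, 8], 0],
  [0, [11.6, 1, 4], 0],
  [0, [11.6, 1, 0.9], 0],
  [0, [11.6, 1, 0.8], 0],
  [0, [11.6, 1, 0.8], 0],
  [0.5, [11.6, 1, 0.8], 0],
  [0.5, [11.6, 1, 0.8], 0],
])

```text
clock: 7.52
position: [563.3, 2.0, 29.8]
tool_rot: [[0.002, 0.999, -0.053], [-0.0, -0.053, -0.999], [-1.0, 0.002, 0.0]]
wrist_force: [0.3, -0.0, 0.3]
gripper_width: 42.8
```

>>> move_arm([
  [0.5, [0, 0, 3], 0],
  [0.5, [0, 0, 9.2], 0],
  [0.5, [-3, -8, 9.2], 0],
  [0.5, [-6, -10, 9.2], 0],
  [0.5, [-6, -10, 9.2], 0],
  [0.5, [-6, -10, 9.2], 0],
])

```text
clock: 8.28
position: [503.0, -97.9, 120.9]
tool_rot: [[0.001, 0.999, -0.054], [0.0, -0.054, -0.999], [-1.0, 0.001, -0.0]]
wrist_force: [-0.3, 0.2, 0.6]
gripper_width: 42.7
```

```bash
cat >> h.py <<'E'
def tops(X,cs,zlo=31,zhi=46):
    P=ok(X.reshape(-1,3))
    for c in cs:
        c=np.array(c,float)
        for i in range(3):
            T=P[(np.hypot(*(P[:,:2]-c).T)<18)&(P[:,2]>zlo)&(P[:,2]<zhi)]
            if len(T)<9: break
            c=(T[:,:2].min(0)+T[:,:2].max(0))/2
        print('top',c.round(1),len(T),np.median(T[:,2]).round(1) if len(T) else '')
E
python3 - <<'E'
from h import *
print(robot.sense()["position"])
s=snapshot("wrist"); X=cloud(s); cv2.imwrite("pics/w5.png",s["image"][:,:,::-1])
tops(X,[[565,42],[563,2],[452.5,-95],[461,-189],[416,-266]])
tray(s,X)
for n in ("scene","side"):
    s=snapshot(n); X=cloud(s); print(n); tops(X,[[565,42],[563,2],[452.5,-95],[461,-189],[416,-266]])
E
```

```text
[502.95896776 -97.8715962  120.94864227]
top [564.6  37. ] 826 40.1
top [562.6   0.7] 1039 40.3
top [452.8 -95.2] 675 36.3
top [ 463.5 -189.6] 349 36.4
top [ 416. -266.] 0 
tray top (array([560.2, -45.2]), 86.9, 187.1, 50.1) ledge (array([560.1, -48.7]), 86.9, 197.6, 64.5) all (array([560.2, -47.1]), 86.9, 200.7, 64.5)
scene
top [567.6  44.7] 67 40.0
top [564.6   5.6] 69 39.9
top [455.6 -91.3] 51 36.0
top [ 463.6 -186.2] 48 36.4
top [ 417.8 -262.9] 45 36.3
side
top [558.4  36.5] 24 38.5
top [561.9  -3.1] 10 38.0
top [451.3 -97.8] 63 35.6
top [ 459.3 -191. ] 77 35.4
top [ 415.4 -268.2] 91 35.4
```

View pics/w5.png

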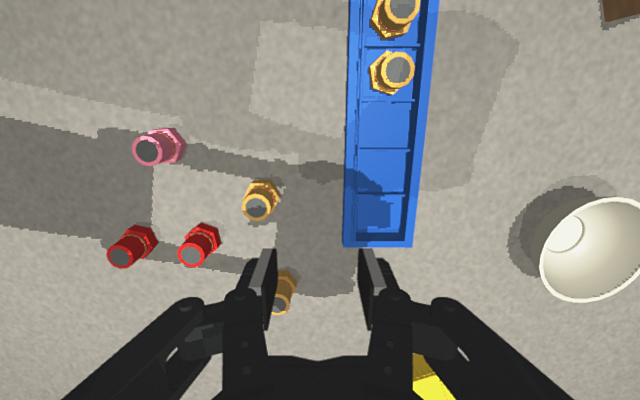

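Run:
```python
from h import *
s=snapshot("wrist"); X=cloud(s)
h=hsv(s)
m=cv2.inRange(h,(0,100,40),(8,255,255))|cv2.inRange(h,(172,100,40),(180,255,255))
for ce,st,b in blobs(m,200):
    P=ok(X[b]); print('red',ce.round(),np.percentile(P,[1,99],axis=0).round())
```

```text
red [164. 148.] [[364. -58.   2.]
 [390. -32.  37.]]
red [134. 245.] [[ 318. -148.    1.]
 [ 344. -119.   37.]]
red [200. 243.] [[ 378. -152.    1.]
 [ 406. -120.   37.]]
```

>>> move_arm([
  [0.55, [-5, 0.3, -1], 0],
  [0.55, [-5, 0.3, -5], 0],
  [0.55, [-5, 0.3, -10], 0],
  [0.55, [-5, 0.3, -10], 0],
  [0.55, [-5, 0.3, -10], 0],
  [0, [-5, 0.3, -10], 0],
  [0, [-5, 0.3, -10], 0],
  [0, [-5, 0.3, -10], 0],
  [0, [-5, 0.3, -10], 0],
])

```text
clock: 9.6
position: [454.2, -95.3, 22.9]
tool_rot: [[0.004, 0.999, -0.053], [-0.001, -0.053, -0.999], [-1.0, 0.004, 0.001]]
wrist_force: [0.1, 1.9, 7.1]
gripper_width: 22.3
```

>>> move_arm([
  [0, [0, 0, 6], 0],
  [0, [5, 2.5, 8], 0],
  [0, [10.8, 5.7, 8], 0],
  [0, [10.8, 5.7, 8], 0],
  [0, [10.8, 5.7, 4], 0],
  [0, [10.8, 5.7, 0.9], 0],
  [0, [10.8, 5.7, 0.8], 0],
  [0, [10.8, 5.7, 0.8], 0],
  [0.5, [10.8, 5.7, 0.8], 0],
  [0.5, [10.8, 5.7, 0.8], 0],
])

```text
clock: 10.85
position: [561.2, -38.1, 29.6]
tool_rot: [[0.002, 0.999, -0.053], [-0.0, -0.053, -0.999], [-1.0, 0.002, 0.0]]
wrist_force: [-0.1, -0.0, 0.2]
gripper_width: 42.5
```

>>> move_arm([
  [0.5, [0, 0, 3], 0],
  [0.5, [0, 0, 9.2], 0],
  [0.5, [-4, -8, 9.2], 0],
  [0.5, [-8, -14, 9.2], 0],
  [0.5, [-8, -14, 9.2], 0],
  [0.5, [-8, -14, 9.2], 0],
])

```text
clock: 11.6
position: [479.7, -179.9, 121.0]
tool_rot: [[0.001, 0.998, -0.057], [-0.001, -0.057, -0.998], [-1.0, 0.001, 0.001]]
wrist_force: [-0.5, -0.1, -0.0]
gripper_width: 42.6
```

Run:
```python
from h import *
print(robot.sense()["position"])
c=[[565,42],[563,2],[561,-38],[461,-189],[416,-266]]
for n in ("wrist","scene","side"):
    s=snapshot(n); X=cloud(s); print(n); tops(X,c); tray(s,X)
    cv2.imwrite(f"pics/{n}6.png",s["image"][:,:,::-1])
```

```text
[ 479.66764713 -179.92460009  121.04104561]
wrist
top [565.  42.] 0 
top [563.   2.] 0 
top [559.5 -44.5] 662 40.0
top [ 460.7 -189.5] 642 36.2
top [ 416. -266.] 0 
tray top (array([557.4, -87.7]), 86.8, 105.2, 49.8) ledge (array([557.9, -90.1]), 86.4, 114.4, 64.8) all (array([557.9, -88.8]), 86.5, 116.9, 64.8)
scene
top [566.4  44.8] 68 39.2
top [565.1   5.6] 68 39.7
top [563.3 -33.8] 67 39.8
top [ 461.6 -185.9] 48 35.8
top [ 417.6 -262.7] 48 36.2
tray top (array([563.1, -34.4]), 86.5, 203.3, 52.9) ledge (array([562.8, -35.6]), 86.6, 216.2, 67.1) all (array([563. , -35.6]), 86.7, 216.3, 70.7)
side
top [565.  42.] 0 
top [563.   2.] 0 
top [561.1 -40.2] 24 39.4
top [ 459.6 -191.1] 76 35.6
top [ 415.4 -268.8] 90 35.5
```

View pics/wrist6.png

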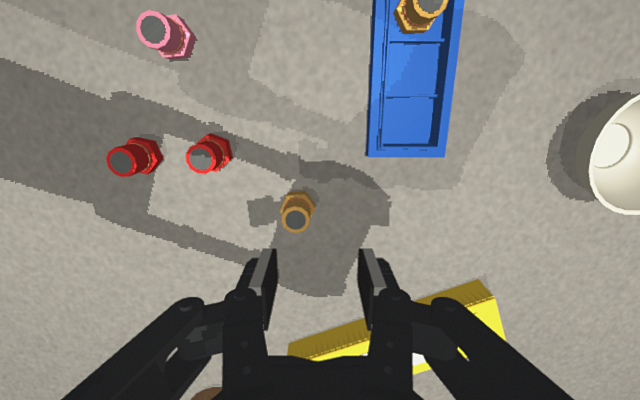

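>>> move_arm([
  [0.55, [-2, -1.1, -1], 0],
  [0.55, [-2, -1.1, -5], 0],
  [0.55, [-2, -1.1, -10], 0],
  [0.55, [-2, -1.1, -10], 0],
  [0.55, [-2, -1.1, -10], 0],
  [0, [-2, -1.1, -10], 0],
  [0, [-2, -1.1, -10], 0],
  [0, [-2, -1.1, -10], 0],
  [0, [-2, -1.1, -10], 0],
])

```text
clock: 12.88
position: [462.2, -189.4, 23.1]
tool_rot: [[0.004, 0.999, -0.053], [-0.002, -0.053, -0.999], [-1.0, 0.004, 0.001]]
wrist_force: [-1.4, 1.7, 7.7]
gripper_width: 21.9
```

>>> move_arm([
  [0, [0, 0, 6], 0],
  [0, [4, 4.5, 8], 0],
  [0, [9.8, 11.1, 8], 0],
  [0, [9.8, 11.1, 8], 0],
  [0, [9.8, 11.1, 8], 0],
  [0, [9.8, 11.1, 4], 0],
  [0, [9.8, 11.1, 0.8], 0],
  [0, [9.8, 11.1, 0.8], 0],
  [0, [9.8, 11.1, 0.8], 0],
])

```text
clock: 14.0
position: [558.6, -78.7, 29.4]
tool_rot: [[0.001, 0.999, -0.054], [-0.0, -0.054, -0.999], [-1.0, 0.001, 0.0]]
wrist_force: [0.5, -1.3, -0.8]
gripper_width: 21.8
```

>>> move_arm([
  [0.5, [0, 0, 0], 0],
  [0.5, [0, 0, 0], 0],
  [0.5, [0, 0, 3], 0],
  [0.5, [0, 0, 9.2], 0],
  [0.5, [-6, -8, 9.2], 0],
  [0.5, [-13, -17.8, 9.2], 0],
  [0.5, [-13, -17.8, 9.2], 0],
  [0.5, [-13, -17.8, 9.2], 0],
  [0.5, [-13, -17.8, 9.2], 0],
])

```text
clock: 15.12
position: [427.5, -257.7, 120.9]
tool_rot: [[0.001, 0.998, -0.057], [-0.001, -0.057, -0.998], [-1.0, 0.001, 0.001]]
wrist_force: [0.3, 0.3, 0.1]
gripper_width: 42.6
```

Run:
```python
from h import *
print(robot.sense()["position"])
c=[[565,42],[563,2],[561,-38],[559,-78],[416,-266]]
for n in ("wrist","scene","side"):
    s=snapshot(n); X=cloud(s); print(n); tops(X,c); tray(s,X)
    cv2.imwrite(f"pics/{n}7.png",s["image"][:,:,::-1])
```

```text
[ 427.53171188 -257.66211724  120.92870318]
wrist
top [565.  42.] 0 
top [563.   2.] 0 
top [561. -38.] 0 
top [559. -78.] 0 
top [ 416.8 -266.9] 644 36.2
tray top (array([ 555.3, -127.7]), -2.2, 50.0, 25.9) ledge (array([ 555.7, -130.6]), -2.5, 65.4, 35.2) all (array([ 555.7, -128.9]), -3.2, 65.6, 38.5)
scene
top [567.   44.7] 68 39.9
top [566.1   5.6] 67 39.8
top [563.4 -33.9] 67 39.4
top [558.9 -75.7] 67 39.3
top [ 417.6 -263. ] 46 35.7
tray top (array([563.7, -36.3]), 88.2, 206.2, 56.4) ledge (array([562.7, -35.7]), 86.3, 215.7, 67.8) all (array([562.8, -35.8]), 86.7, 216.2, 68.5)
side
top [565.   39.2] 49 38.8
top [562.1  -1.5] 66 38.3
top [558.8 -39.4] 65 38.4
top [557.1 -80.9] 67 38.7
top [ 415.6 -268.8] 88 35.3
```

View pics/scene7.png

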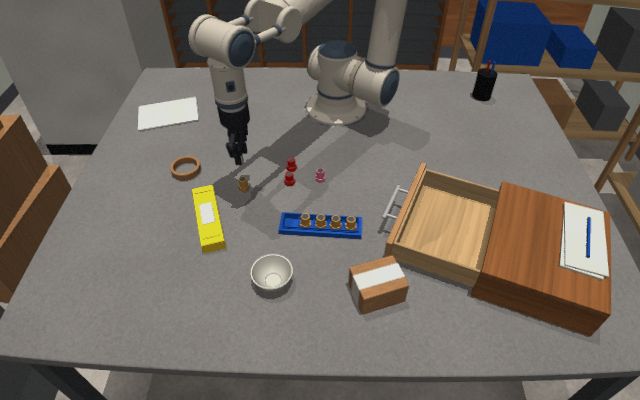

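Four fittings are seated (scene pixels 305,220 to 352,222). The last one is at (416.5, -266).

>>> move_arm([
  [0.55, [-1.2, -1.0, -1], 0],
  [0.55, [-1.2, -1.0, -5], 0],
  [0.55, [-1.2, -1.0, -10], 0],
  [0.55, [-1.2, -1.0, -10], 0],
  [0.55, [-1.2, -1.0, -10], 0],
  [0, [-1.2, -1.0, -10], 0],
  [0, [-1.2, -1.0, -10], 0],
  [0, [-1.2, -1.0, -10], 0],
  [0, [-1.2, -1.0, -10], 0],
])

```text
clock: 16.4
position: [417.9, -266.8, 22.9]
tool_rot: [[0.003, 0.999, -0.053], [-0.003, -0.053, -0.999], [-1.0, 0.004, 0.002]]
wrist_force: [-0.5, 1.4, 7.1]
gripper_width: 22.1
```

>>> move_arm([
  [0, [0, 0, 6], 0],
  [0, [4, 4.2, 8], 0],
  [0, [8, 8.4, 8], 0],
  [0, [14, 14.8, 8], 0],
  [0, [14, 14.8, 8], 0],
  [0, [14, 14.8, 8], 0],
  [0, [14, 14.8, 4], 0],
  [0, [14, 14.8, 0.8], 0],
  [0, [14, 14.8, 0.8], 0],
  [0, [14, 14.8, 0.8], 0],
])

```text
clock: 17.65
position: [556.8, -118.7, 29.7]
tool_rot: [[0.001, 0.999, -0.054], [-0.001, -0.054, -0.999], [-1.0, 0.001, 0.0]]
wrist_force: [0.2, -0.0, -0.8]
gripper_width: 22.3
```

>>> move_arm([
  [0.5, [0, 0, 0], 0],
  [0.5, [0, 0, 0], 0],
  [0.5, [0, 0, 3], 0],
  [1, [0, 0, 9.2], 0],
  [1, [0, -5, 12], 10],
  [1, [0, -12, 12], 20],
  [1, [0, -17, 12], 22.5],
  [1, [0, -17, 12], 22.5],
  [1, [0, -17, 12], 22.5],
  [1, [0, -17, 12], 22.5],
])

```text
clock: 18.9
position: [557.0, -286.5, 148.6]
tool_rot: [[0.0, 0.942, 0.335], [0.0, 0.335, -0.942], [-1.0, 0.0, -0.0]]
wrist_force: [-0.1, 1.0, 0.4]
gripper_width: 85.2
```

```bash
cat >> h.py <<'E'
def hood(s,X,zlo=29,zhi=39,col='yellow'):
    for ce,t,b in blobs(mask(s,col),400):
        P=ok(X[b]); 
        if not(250<np.median(P[:,0])<800): continue
        T=P[(P[:,2]>zlo)&(P[:,2]<zhi)]
        if len(T)>100: print('hood top',rect(T[:,:2]),np.median(T[:,2]).round(1))
E
python3 - <<'E'
from h import *
print(robot.sense()["position"],robot.sense()["tool_rot"][:,1])
c=[[565,42],[563,2],[561,-38],[559,-78],[556,-118]]
for n in ("wrist","scene","side"):
    s=snapshot(n); X=cloud(s); print(n); tops(X,c); tray(s,X); hood(s,X)
    cv2.imwrite(f"pics/{n}8.png",s["image"][:,:,::-1])
E
```

```text
[ 556.96229312 -286.51395682  148.61215917] [9.42365011e-01 3.34586323e-01 4.22277616e-04]
wrist
top [565.  42.] 0 
top [563.   2.] 0 
top [561. -38.] 0 
top [559. -78.] 0 
top [ 557.2 -126.8] 317 39.8
tray top (array([ 555.9, -127.3]), 2.5, 51.7, 28.5) ledge (array([ 556.2, -126.5]), -3.5, 63.2, 43.6) all (array([ 556.2, -126.5]), -3.5, 63.2, 43.6)
hood top (array([ 476.4, -368.8]), 20.3, 63.2, 59.1) 33.3
hood top (array([ 612.1, -321.3]), 19.3, 75.3, 59.5) 33.2
scene
top [568.   44.8] 69 39.5
top [564.7   5.6] 68 39.7
top [561.7 -33.8] 67 39.7
top [559.9 -75.6] 67 39.7
top [ 557.2 -115.3] 66 39.2
tray top (array([564.4, -34.3]), 85.5, 204.4, 57.5) ledge (array([563.9, -36. ]), 86.0, 216.1, 68.3) all (array([564.1, -36. ]), 86.0, 216.1, 68.8)
side
top [564.4  39.6] 59 39.2
top [561.7  -1.4] 64 39.1
top [559.2 -40.8] 64 38.9
top [556.7 -81.9] 71 39.3
top [ 554.2 -118.9] 39 39.2
hood top (array([ 547. , -346.2]), 19.5, 215.8, 61.4) 32.3
```

View pics/wrist8.png

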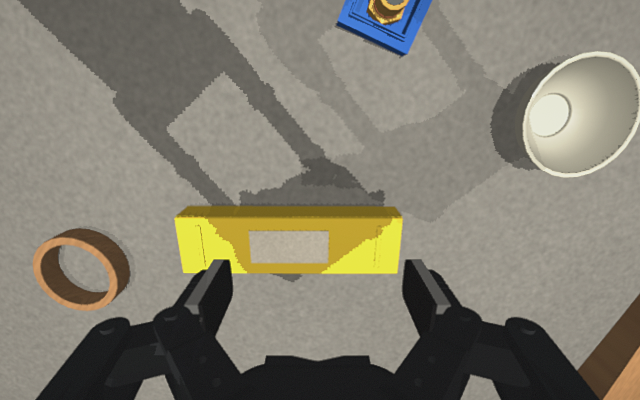

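View pics/scene8.png

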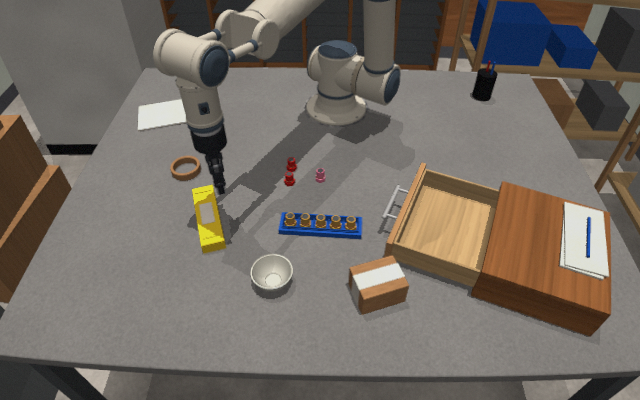

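All five fittings are seated. The hood is at about (547, -344) with its axis at 19.5°, so the jaw needs another -90° to close across it.

>>> move_arm([
  [1, [-0.9, -5.6, 0], -10],
  [1, [-0.9, -5.6, 0], -20],
  [1, [-0.9, -5.6, 0], -30],
  [1, [-0.9, -5.6, 0], -40],
  [1, [-0.9, -5.6, 0], -50],
  [1, [-0.9, -5.6, 0], -60],
  [1, [-0.9, -5.6, 0], -70],
  [1, [-0.9, -5.6, 0], -80],
  [1, [-0.9, -5.6, 0], -90],
  [1, [-0.9, -5.6, 0], -90],
])

```text
clock: 20.3
position: [547.9, -343.2, 148.4]
tool_rot: [[0.0, 0.336, -0.942], [-0.0, -0.942, -0.336], [-1.0, 0.0, -0.0]]
wrist_force: [-0.2, 0.5, 0.3]
gripper_width: 85.7
```

Run:
```python
from h import *
st=robot.sense();print(st["position"],st["tool_rot"][:,1],st["joints"].round())
s=snapshot("wrist"); X=cloud(s); hood(s,X)
cv2.imwrite("pics/w9.png",s["image"][:,:,::-1])
```

```text
[ 547.88212135 -343.2184588   148.44760884] [ 3.35594444e-01 -9.42006558e-01  1.15064345e-04] [-35.  12.  71.   0.  97.  35.]
hood top (array([ 605.8, -323.7]), 19.4, 88.7, 59.3) 33.3
hood top (array([ 487.5, -363.3]), 19.4, 86.8, 55.5) 33.2
```

View pics/w9.png

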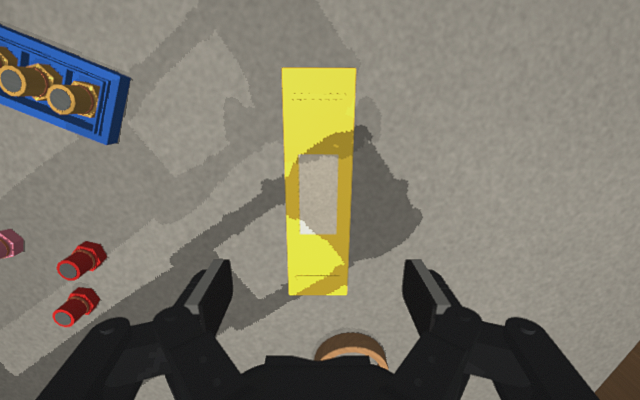

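>>> move_arm([
  [1, [-0.1, 0, -5], 0],
  [1, [-0.1, 0, -10], 0],
  [1, [-0.1, 0, -13.7], 0],
  [1, [-0.1, 0, -13.7], 0],
  [1, [-0.1, 0, -13.7], 0],
  [0.4, [-0.1, 0, -13.7], 0],
  [0.4, [-0.1, 0, -13.7], 0],
  [0.4, [-0.1, 0, -13.7], 0],
  [0.4, [-0.1, 0, -13.7], 0],
], newtons=50)

```text
clock: 21.48
position: [547.9, -344.8, 14.3]
tool_rot: [[0.004, 0.333, -0.943], [-0.003, -0.943, -0.333], [-1.0, 0.004, -0.003]]
wrist_force: [-0.1, 0.7, 5.6]
gripper_width: 58.8
```

>>> move_arm([
  [0.4, [0, 0, 2], 0],
  [0.4, [0, 0, 6], 0],
  [0.4, [0, 0, 12], 0],
  [0.4, [0, 0, 12], 0],
  [0.4, [0, 0, 12], 0],
])

```text
clock: 22.1
position: [546.7, -343.9, 132.1]
tool_rot: [[0.001, 0.333, -0.943], [-0.001, -0.943, -0.333], [-1.0, 0.001, -0.001]]
wrist_force: [0.0, 0.1, -1.9]
gripper_width: 58.5
```

Run:
```python
from h import *
st=robot.sense();print(st["position"],st["tool_rot"][:,1],st["gripper_width"],st["wrist_force"])
s=snapshot("wrist"); X=cloud(s); hood(s,X,130,170)
cv2.imwrite("pics/w10.png",s["image"][:,:,::-1])
s=snapshot("side"); X=cloud(s); hood(s,X,120,170); tray(s,X)
cv2.imwrite("pics/s10.png",s["image"][:,:,::-1])
s=snapshot("scene"); X=cloud(s);  tray(s,X)
```

```text
[ 546.65239051 -343.92127528  132.11004134] [ 3.33281183e-01 -9.42827145e-01  7.92215946e-04] 58.48758726693151 [ 0.02840079  0.11465379 -1.87710617]
hood top (array([ 613.8, -320.3]), 19.0, 70.7, 59.1) 150.9
hood top (array([ 509.1, -342.8]), 21.6, 34.4, 33.4) 151.1
hood top (array([ 624.3, -318.3]), -69.5, 60.3, 49.3) 148.0
hood top (array([ 503.4, -360.4]), 19.1, 126.1, 61.4) 148.2
tray top (array([560. , -40.3]), 86.8, 205.4, 49.6) ledge (array([560. , -40.7]), 86.5, 220.1, 65.0) all (array([ 557.1, -112.3]), 86.1, 363.6, 69.8)
tray top (array([563.8, -34.7]), 86.8, 203.4, 53.0) ledge (array([563. , -35.9]), 86.2, 216.0, 68.5) all (array([562.8, -35.8]), 87.0, 216.1, 68.8)
```

View pics/w10.png

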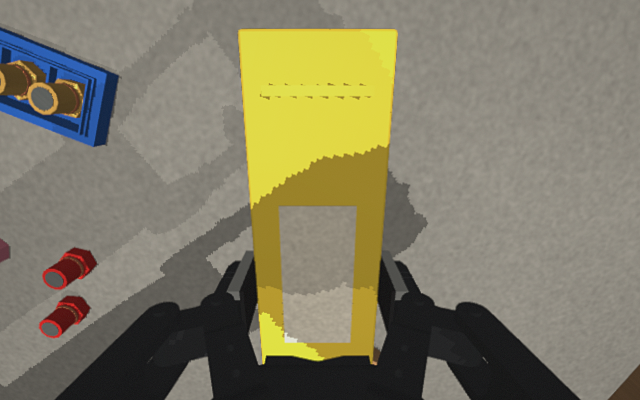

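View pics/s10.png

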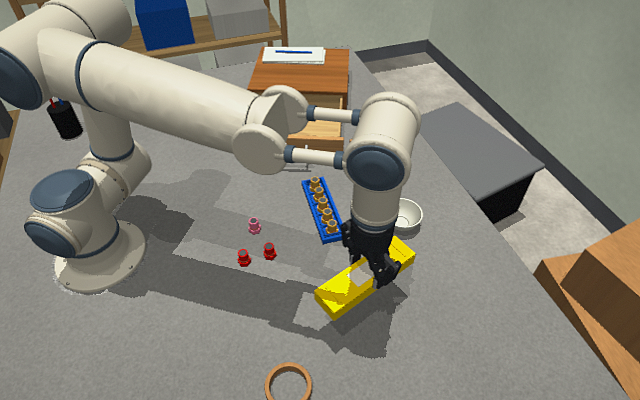

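The hood is held level and centred to about 0.5 mm. I'll carry it above the tray and turn it by 67.2°.

>>> move_arm([
  [0.4, [0.2, 5, 0], 10],
  [0.4, [0.5, 10, 0], 20],
  [0.4, [0.8, 15, 0], 30],
  [0.4, [1, 20, 0], 40],
  [0.4, [1.2, 25, 0], 50],
  [0.4, [1.4, 30.6, 0], 60],
  [0.4, [1.4, 30.6, 0], 67.2],
  [0.4, [1.4, 30.6, -3], 67.2],
  [0.4, [1.4, 30.6, -3], 67.2],
  [0.4, [1.4, 30.6, -3], 67.2],
])

```text
clock: 23.5
position: [560.3, -38.0, 101.1]
tool_rot: [[-0.001, 0.998, -0.059], [0.0, -0.059, -0.998], [-1.0, -0.001, -0.0]]
wrist_force: [-0.2, -0.7, -2.0]
gripper_width: 58.7
```

Run:
```python
from h import *
st=robot.sense();print(st["position"],st["tool_rot"][:,1],np.degrees(np.arctan2(*st["tool_rot"][1::-1,1])),st["gripper_width"],st["wrist_force"])
s=snapshot("wrist"); X=cloud(s); hood(s,X,105,135); tray(s,X)
cv2.imwrite("pics/w11.png",s["image"][:,:,::-1])
for n in ("side","scene"):
    s=snapshot(n); X=cloud(s); print(n);hood(s,X,105,140); tray(s,X)
    cv2.imwrite(f"pics/{n}11.png",s["image"][:,:,::-1])
```

```text
[560.34680863 -38.0117158  101.12885108] [ 0.99828196 -0.05858146 -0.00116038] -3.358395557173898 58.67958497921704 [-0.15833271 -0.73622934 -2.04566405]
hood top (array([563.5,  33.6]), 86.3, 70.8, 59.6) 120.0
side
hood top (array([557.7, -68.3]), 86.6, 159.1, 61.7) 119.9
tray top (array([0., 0.]), 0.0, 0.0, 0.0) ledge (array([0., 0.]), 0.0, 0.0, 0.0) all (array([ 250.5, 1590.5]), -1.9, 251.6, 207.2)
scene
hood top (array([564.6,  37.3]), 2.2, 66.2, 64.9) 121.2
tray top (array([567.3, -32.1]), 86.7, 207.0, 59.5) ledge (array([563.3, -35.8]), 86.4, 216.0, 67.4) all (array([562.5, -35.8]), 86.5, 216.0, 69.3)
```

View pics/w11.png

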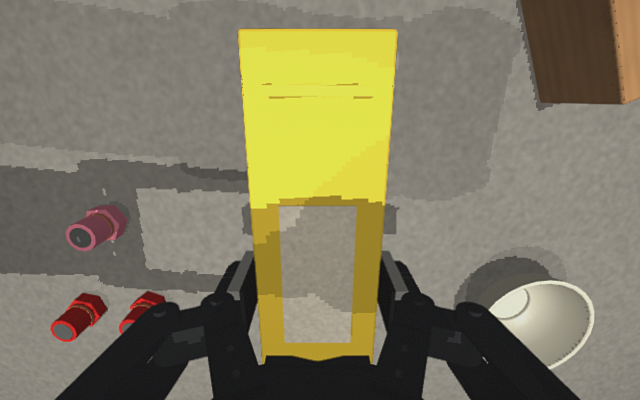

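View pics/side11.png

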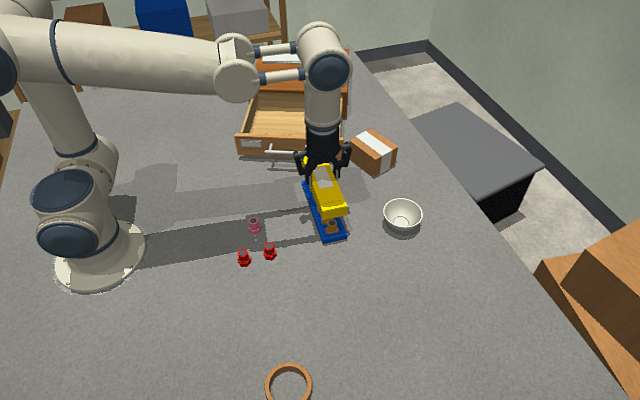

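>>> move_arm([
  [0.4, [0.1, 0, -2], 0],
  [0.4, [0.1, 0, -4.5], 0],
  [0.4, [0.1, 0, -5.8], 0],
  [0.4, [0.1, 0, -6.3], 0],
  [0.4, [0.1, 0, -6.7], 0],
  [0.4, [0.1, 0, -7], 0],
  [0.4, [0.1, 0, -7.1], 0],
  [0.4, [0.1, 0, -7.2], 0],
  [0.4, [0.1, 0, -7.2], 0],
])

```text
clock: 24.78
position: [561.9, -38.0, 30.3]
tool_rot: [[0.001, 0.998, -0.058], [-0.0, -0.058, -0.998], [-1.0, 0.001, 0.0]]
wrist_force: [-2.5, 2.0, 3.6]
gripper_width: 58.4
```

Run:
```python
from h import *
st=robot.sense();print(st["position"],st["gripper_width"],st["wrist_force"],st["torque"])
for n in ("wrist","side","scene"):
    s=snapshot(n); X=cloud(s); print(n);hood(s,X,44,56); tray(s,X)
    im=s["image"]
    if n=="side": im=cv2.resize(im[150:260,270:390],None,fx=5,fy=5,interpolation=cv2.INTER_CUBIC)
    if n=="scene": im=cv2.resize(im[190:260,260:390],None,fx=6,fy=6,interpolation=cv2.INTER_CUBIC)
    cv2.imwrite(f"pics/{n}12.png",im[:,:,::-1])
```

```text
[561.90274882 -37.95212605  30.30692253] 58.42292024602993 [-2.54036782  1.96864226  3.60167581] [ 0.07282824  0.3827426  -0.02975026]
wrist
hood top (array([565. ,  33.4]), 86.6, 71.2, 59.5) 49.3
side
hood top (array([558.2, -71.5]), 86.5, 152.0, 60.4) 48.6
scene
hood top (array([565.8,  35.8]), 87.8, 68.7, 60.0) 49.4
```

View pics/side12.png

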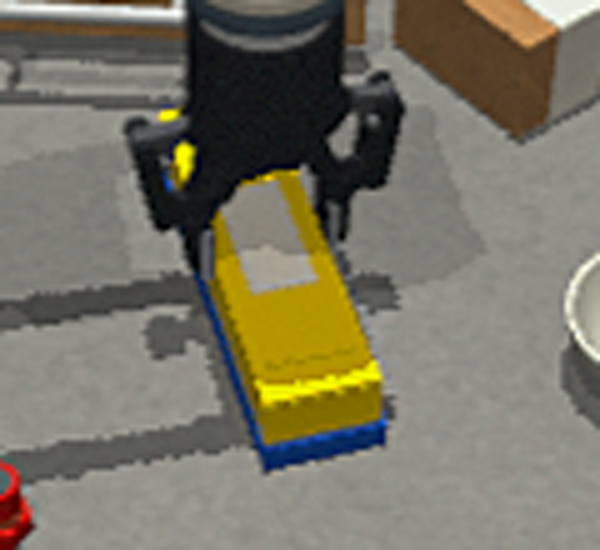

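View pics/scene12.png

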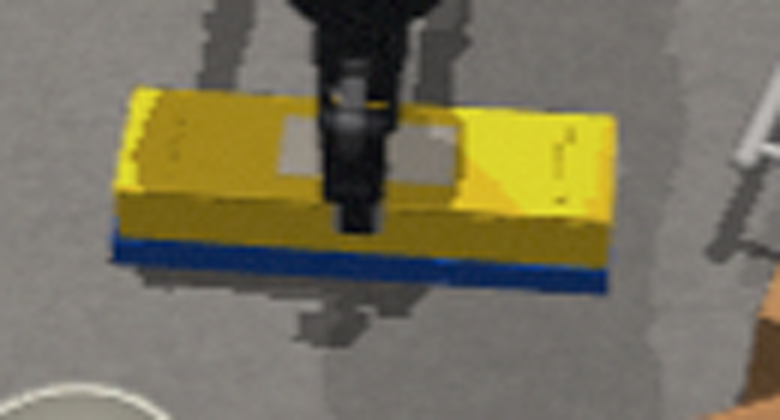

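The hood is seated, with its top at z ≈ 49 in all views. I'll let go, rise and check that it is level.

>>> move_arm([
  [0.75, [0, 0, 0], 0],
  [0.75, [0, 0, 0], 0],
  [1, [0, 0, 0.5], 0],
  [1, [0, 0, 4], 0],
  [1, [0, -5, 10], 0],
  [1, [0, -10, 14], 0],
  [1, [0, -10, 14], 0],
  [1, [0, -10, 14], 0],
])

```text
clock: 25.92
position: [561.8, -138.4, 169.7]
tool_rot: [[0.001, 0.998, -0.06], [0.0, -0.06, -0.998], [-1.0, 0.001, -0.0]]
wrist_force: [-0.5, 0.1, -0.6]
gripper_width: 85.6
```

```bash
cat >> h.py <<'E'
def plane(s,X,zlo,zhi):
    m=mask(s,'yellow')
    for ce,t,b in blobs(m,400):
        P=ok(X[b]); 
        if not(250<np.median(P[:,0])<800): continue
        T=P[(P[:,2]>zlo)&(P[:,2]<zhi)]
        if len(T)<100: continue
        A=np.c_[T[:,:2]-T[:,:2].mean(0),np.ones(len(T))]
        k=np.linalg.lstsq(A,T[:,2],rcond=None)[0]
        print('plane slope deg',np.degrees(np.arctan(k[:2])).round(2),'z',k[2].round(1),len(T))
E
python3 - <<'E'
from h import *
for n in ("wrist","side","scene"):
    s=snapshot(n); X=cloud(s); print(n);hood(s,X,44,56); plane(s,X,44,56);tray(s,X)
    P=ok(X[mask(s,'blue')>0]); P=P[(P[:,0]>450)&(P[:,0]<650)&(P[:,1]<100)&(P[:,2]<30)]; print('blue',rect(P[:,:2]),P[:,2].max())
    im=s["image"]
    if n!="wrist": im=cv2.resize(im[150:260,260:390],None,fx=5,fy=5,interpolation=cv2.INTER_CUBIC)
    cv2.imwrite(f"pics/{n}13.png",im[:,:,::-1])
E
```

```text
wrist
hood top (array([560.2, -46.9]), 86.4, 127.8, 59.4) 49.2
plane slope deg [-0.03 -0.02] z 49.2 7267Traceback (most recent call last):
  File "<stdin>", line 4, in <module>
    return umr_maximum(a, axis, None, out, keepdims, initial, where)
ValueError: zero-size array to reduction operation maximum which has no identity
```

Run:
```python
from h import *
S={n:snapshot(n) for n in("wrist","side","scene")}
for n,s in S.items():
    X=cloud(s); print(n);hood(s,X,44,56); plane(s,X,44,56)
    im=s["image"]
    if n!="wrist": im=cv2.resize(im[150:260,260:390],None,fx=5,fy=5,interpolation=cv2.INTER_CUBIC)
    cv2.imwrite(f"pics/{n}13.png",im[:,:,::-1])
    P=ok(X.reshape(-1,3)); P=P[(P[:,0]>380)&(P[:,0]<900)&(P[:,1]>40)&(P[:,1]<720)]
    # unit top
    T=P[(P[:,2]>96)&(P[:,2]<104)]
    if len(T)>300: print('unit top',rect(T[:,:2]),np.median(T[:,2]))
    # drawer front/walls: z 75..92
    T=P[(P[:,2]>84)&(P[:,2]<92)&(P[:,1]<330)]
    if len(T)>50: print('front top',rect(T[:,:2]),len(T))
    h=hsv(s); m=(h[...,1]<40)&(h[...,2]>110)
    T=ok(X[m]);T=T[(T[:,0]>380)&(T[:,0]<640)&(T[:,1]>20)&(T[:,1]<260)&(T[:,2]>55)&(T[:,2]<72)]
    if len(T)>50: print('handle',rect(T[:,:2]),np.median(T[:,2]),len(T))
    T=P[(P[:,2]>18)&(P[:,2]<26)&(P[:,1]>120)]
    if len(T)>50: print('floor',rect(T[:,:2]),np.median(T[:,2]))
```

```text
wrist
hood top (array([560.3, -46.2]), 86.5, 127.9, 59.5) 49.2
plane slope deg [-0.03 -0.02] z 49.2 7306
side
hood top (array([559.4, -50.1]), 86.4, 194.6, 60.8) 48.6
plane slope deg [ 0.12 -0.02] z 48.6 844
unit top (array([634.5, 502.6]), 78.8, 265.2, 175.2) 99.73398961647301
front top (array([504.8, 197.1]), -23.0, 241.9, 21.2) 310
handle (array([488.7, 173.1]), -25.1, 201.5, 45.6) 64.75692503321352 248
floor (array([554.1, 321.4]), 67.1, 287.1, 232.0) 21.57602897607037
scene
hood top (array([563.9, -17.2]), 85.8, 177.0, 63.9) 49.3
plane slope deg [-0.14  0.07] z 49.3 833
unit top (array([675.5, 521.2]), -22.4, 329.9, 287.0) 100.66587834869303
front top (array([597.1, 200.1]), 11.5, 390.9, 186.3) 523
handle (array([526.8, 160.3]), -22.2, 126.7, 36.5) 66.2753400727583 197
floor (array([640.2, 387.6]), 80.7, 474.3, 405.8) 22.353681972232646
```

View pics/side13.png

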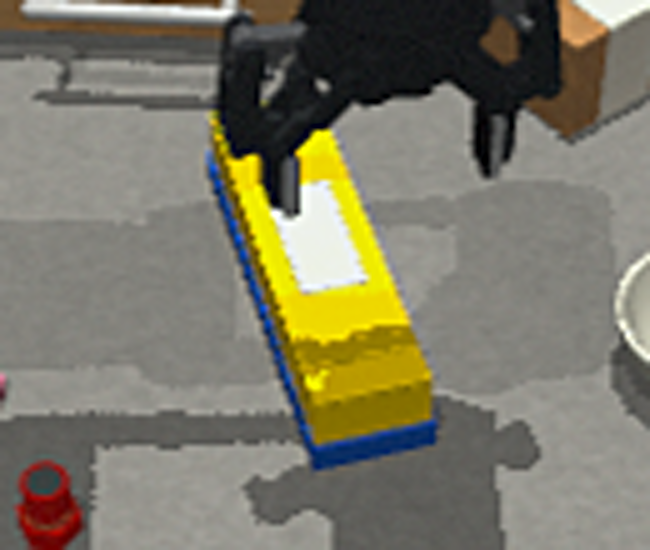

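View pics/wrist13.png

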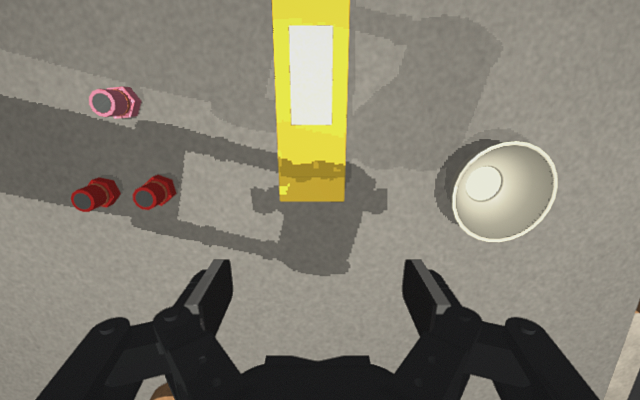

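The case is closed and level to about 0.1°. Next I'll look at the drawer from above.

>>> move_arm([
  [1, [0, 3, 8], 0],
  [1, [0, 34, 8], 0],
  [1, [0, 34, 8], 0],
  [1, [0, 34, 8], 0],
  [1, [0, 34, 8], 0],
  [1, [0, 34, 8], 0],
  [1, [0, 34, 8], 0],
  [1, [0, 34, 8], 0],
  [1, [0, 34, 8], 0],
])

```text
clock: 27.25
position: [561.6, 200.9, 248.8]
tool_rot: [[-0.001, 0.998, -0.06], [-0.001, -0.06, -0.998], [-1.0, -0.001, 0.001]]
wrist_force: [0.6, 0.2, -0.8]
gripper_width: 85.2
```

Run:
```python
from h import *
s=snapshot("wrist"); X=cloud(s); cv2.imwrite("pics/w14.png",s["image"][:,:,::-1])
print(robot.sense()["position"])
hood(s,X,44,56)
P=ok(X.reshape(-1,3)); 
h=hsv(s); br=(h[...,0]>4)&(h[...,0]<28)&(h[...,1]>60)
W=ok(X[br]); W=W[(W[:,0]>380)&(W[:,0]<850)&(W[:,1]>40)]
T=W[(W[:,2]>85)&(W[:,2]<91)]; print('front top',rect(T[:,:2]),len(T),np.median(T[:,2]))
T=W[(W[:,2]>74)&(W[:,2]<81)]; print('side wall top',rect(T[:,:2]),len(T))
T=W[(W[:,2]>20)&(W[:,2]<24)]; print('floor',rect(T[:,:2]),len(T))
T=W[(W[:,2]>97)&(W[:,2]<103)]; print('unit',rect(T[:,:2]),len(T))
if 1:
    m=(h[...,1]<45)
    T=ok(X[m]);T=T[(T[:,0]>380)&(T[:,0]<640)&(T[:,1]>20)&(T[:,1]<260)&(T[:,2]>61)&(T[:,2]<69)]
    print('handle',rect(T[:,:2]),np.median(T[:,2]),len(T))
```

```text
[561.69536462 200.71493097 248.94500855]
hood top (array([562.5,  -6. ]), 86.7, 153.6, 58.8) 49.3
front top (array([576.8, 283.1]), -22.9, 316.2, 225.0) 4074 87.63047020064687
side wall top (array([580.9, 290.8]), -22.6, 314.5, 213.8) 4702
floor (array([600.3, 227.3]), -8.3, 379.9, 327.2) 42242
unit (array([732.5, 340.8]), -2.5, 91.0, 29.0) 2082
handle (array([523.5, 157.8]), -22.6, 129.9, 32.2) 66.32229120175847 1204
```

View pics/w14.png

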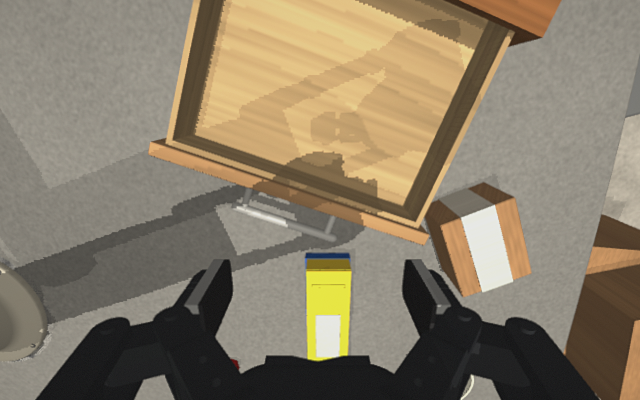

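Run:
```python
from h import *
s=snapshot("wrist"); X=cloud(s)
h=hsv(s); br=(h[...,0]>4)&(h[...,0]<28)&(h[...,1]>60)
W=ok(X[br]); W=W[(W[:,0]>380)&(W[:,0]<850)&(W[:,1]>40)]
for a in (67.1,67.4,67.7):
    u=np.array([np.cos(np.radians(a)),np.sin(np.radians(a))]); v=np.array([-u[1],u[0]])
    F=W[(W[:,2]>86)&(W[:,2]<90)&(W[:,1]<330)]; q=F[:,:2]@u; 
    hh,e=np.histogram(q,np.arange(q.min()-2,q.max()+2,2)); i=np.argmax(hh)
    sel=F[abs(q-e[i])<20]; qq=sel[:,:2]@u; p=sel[:,:2]@v
    print(a,'front u',np.percentile(qq,[1,5,50,95,99]).round(1),'v',np.percentile(p,[0.5,99.5]).round(1))
    # slope of front in (v,u)
    print('  slope',np.degrees(np.polyfit(p,qq,1)[0]).round(2))
    Fl=W[(W[:,2]>20)&(W[:,2]<24)]; q=Fl[:,:2]@u;p=Fl[:,:2]@v
    f0=np.median(qq); k=(q>f0)&(abs(p-np.mean(np.percentile(sel[:,:2]@v,[.5,99.5])))<160)
    print('  floor u',np.percentile(q[k],[.5,99.5]).round(1),'v',np.percentile(p[k],[.5,99.5]).round(1))
    U=W[(W[:,2]>97)&(W[:,2]<103)]; print('  unit u min',np.percentile(U[:,:2]@u,[0.5,2]).round(1))
    m=(h[...,1]<45); T=ok(X[m]);T=T[(T[:,0]>380)&(T[:,0]<640)&(T[:,1]>20)&(T[:,1]<260)&(T[:,2]>62)&(T[:,2]<70)]
    print('  handle u',np.percentile(T[:,:2]@u,[1,20,50,99]).round(1),'v',np.percentile(T[:,:2]@v,[1,99]).round(1))
```

```text
67.1 front u [373.3 374.3 380.9 387.3 388. ] v [-573.8 -265.5]
  slope -0.17
  floor u [394.6 618.3] v [-558.4 -282.2]
  unit u min [596.4 596.7]
  handle u [333.6 337.3 341.1 363.5] v [-482.5 -358.2]
67.4 front u [371.3 372.1 378.8 385.1 385.8] v [-575.9 -267.5]
  slope 0.13
  floor u [392.5 615.5] v [-561.  -284.7]
  unit u min [593.6 593.9]
  handle u [331.5 335.1 338.9 361.4] v [-484.3 -360. ]
67.7 front u [368.7 369.8 376.6 383.  383.9] v [-577.9 -269.5]
  slope 0.43
  floor u [390.2 612.8] v [-563.7 -287.1]
  unit u min [590.7 591.1]
  handle u [329.1 332.9 336.7 359.2] v [-486.1 -361.7]
```

The drawer axis is at 67.3°. Its inside runs from u = 393 to 594, with v centred at -421.5, so the case should go to world (576, 285) with the jaw at 67.3°. First back above the case.

>>> move_arm([
  [1, [0, -24, -10], 0],
  [1, [0, -24, -10], 0],
  [1, [0, -24, -10], 0],
  [1, [0, -24, -10], 0],
  [1, [0, -24, -10], 0],
  [1, [0, -24, -10], 0],
  [1, [0, -24, -10], 0],
])

```text
clock: 28.22
position: [562.1, -37.1, 150.4]
tool_rot: [[0.002, 0.998, -0.057], [0.0, -0.057, -0.998], [-1.0, 0.002, -0.0]]
wrist_force: [0.2, -0.7, -0.5]
gripper_width: 85.3
```

Run:
```python
from h import *
for n in ("wrist","side","scene"):
    s=snapshot(n); X=cloud(s);print(n); hood(s,X,46,53)
    if n=="wrist":
        cv2.imwrite("pics/w15.png",s["image"][:,:,::-1])
        P=ok(X[mask(s,'blue')>0]); P=P[(P[:,0]>450)&(P[:,0]<650)&(P[:,1]<150)&(P[:,2]<30)]; print('blue',rect(P[:,:2]),len(P), P[:,1].max())
st=robot.sense();print(st["position"])
```

```text
wrist
hood top (array([564.6,  28.7]), 86.4, 81.0, 59.4) 49.3Traceback (most recent call last):
  File "<stdin>", line 6, in <module>
    return umr_maximum(a, axis, None, out, keepdims, initial, where)
ValueError: zero-size array to reduction operation maximum which has no identity
```

View pics/w15.png

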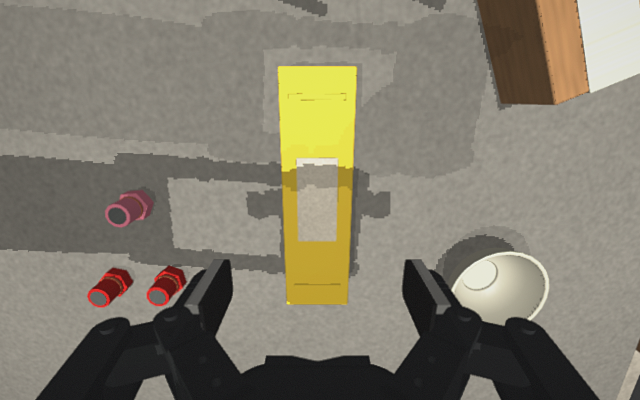

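>>> move_arm([
  [1, [0, 0, -5], 0],
  [1, [0, 0, -10], 0],
  [1, [0, 0, -14], 0],
  [1, [0, 0, -15.1], 0],
  [1, [0, 0, -15.1], 0],
  [0.5, [0, 0, -15.1], 0],
  [0.5, [0, 0, -15.1], 0],
  [0.5, [0, 0, -15.1], 0],
  [0.5, [0, 0, -15.1], 0],
], newtons=80)

```text
clock: 29.4
position: [563.3, -38.0, 1.8]
tool_rot: [[0.004, 0.998, -0.058], [-0.0, -0.058, -0.998], [-1.0, 0.004, 0.0]]
wrist_force: [-0.7, 0.4, 6.1]
gripper_width: 61.6
```

Run:
```python
from h import *
st=robot.sense();print(st["position"],st["gripper_width"],st["wrist_force"])
for n in ("side","scene"):
    s=snapshot(n); im=s["image"]
    im=cv2.resize(im[150:260,260:390],None,fx=5,fy=5,interpolation=cv2.INTER_CUBIC)
    cv2.imwrite(f"pics/{n}16.png",im[:,:,::-1])
s=snapshot("wrist");X=cloud(s);hood(s,X,40,60); plane(s,X,40,60)
```

```text
[563.28397736 -37.95206755   1.79839953] 61.611964492962024 [-0.71109863  0.42999279  6.10275531]
hood top (array([566.3,  34.2]), 86.8, 68.9, 59.2) 49.3
plane slope deg [-0.01  0.07] z 49.3 39462
```

View pics/scene16.png

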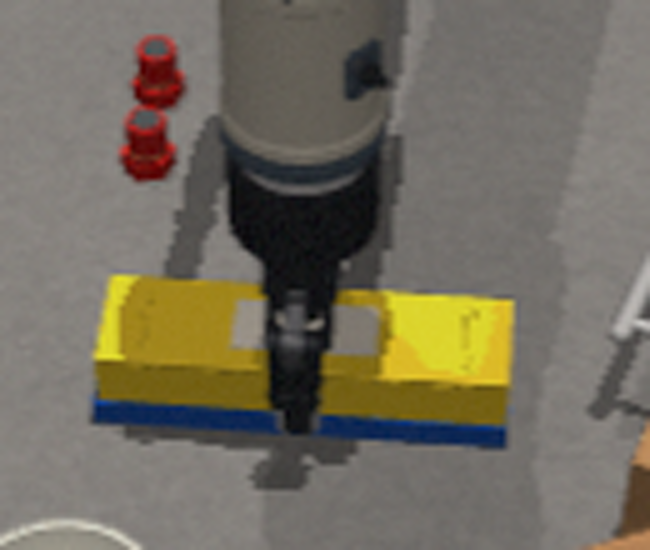

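The width of 61.6 mm fits the tray's 64 mm, since the reading runs about 2 mm low. I'll lift gently.

>>> move_arm([
  [0.5, [0, 0, 1], 0],
  [0.5, [0, 0, 3], 0],
  [0.5, [0, 0, 6], 0],
  [0.5, [0, 0, 10], 0],
  [0.5, [0, 0, 14], 0],
  [0.5, [0, 0, 16], 0],
  [0.5, [0, 0, 16], 0],
  [0.5, [0, 0, 16], 0],
])

```text
clock: 30.55
position: [560.8, -37.8, 156.0]
tool_rot: [[-0.003, 0.998, -0.058], [0.0, -0.058, -0.998], [-1.0, -0.003, -0.0]]
wrist_force: [-0.0, -0.4, -8.2]
gripper_width: 61.4
```

Run:
```python
from h import *
st=robot.sense();print(st["position"],st["gripper_width"],st["wrist_force"])
for n in ("side","scene"):
    s=snapshot(n); im=s["image"]
    im=cv2.resize(im[90:240,240:420],None,fx=4,fy=4,interpolation=cv2.INTER_CUBIC)
    cv2.imwrite(f"pics/{n}17.png",im[:,:,::-1])
s=snapshot("wrist");X=cloud(s);hood(s,X,180,230); plane(s,X,180,230)
```

```text
[560.76788801 -37.81756806 155.99822697] 61.36429317362462 [-0.02414209 -0.41847132 -8.2305366 ]
hood top (array([564. ,  34.4]), 87.2, 69.0, 59.6) 203.1
plane slope deg [-0.43  0.14] z 203.1 39493
```

View pics/scene17.png

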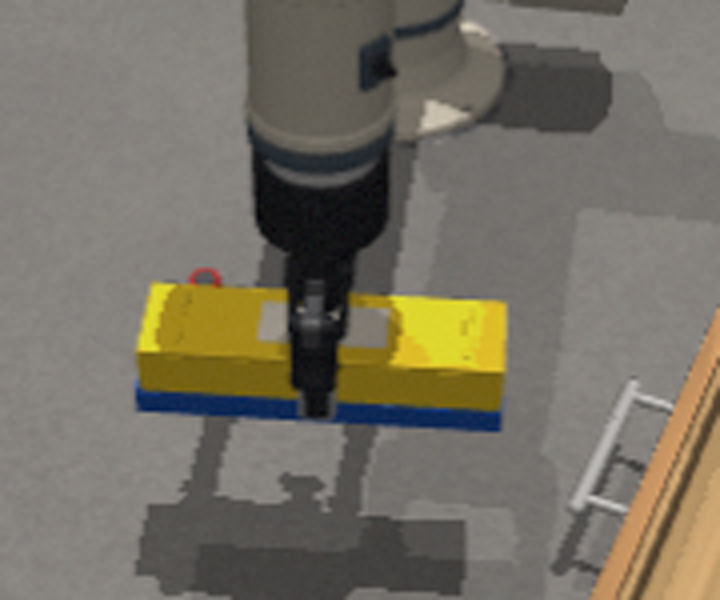

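View pics/side17.png

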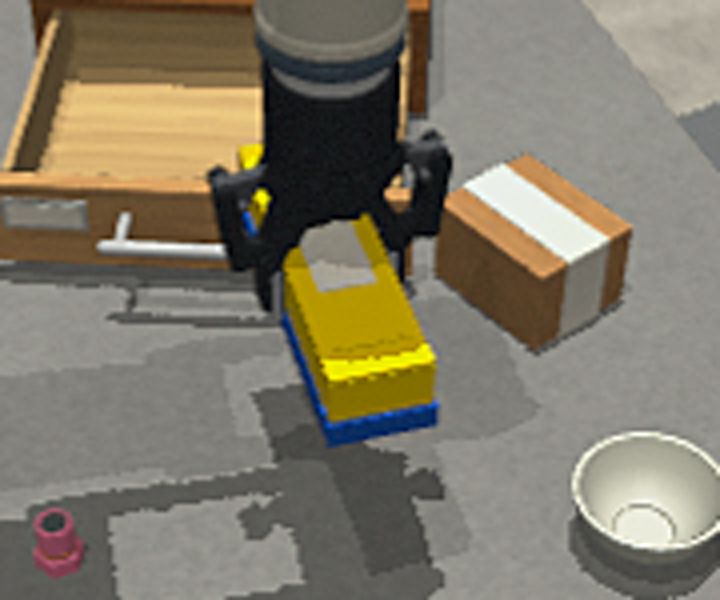

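>>> move_arm([
  [0.5, [0.2, 3, 0], 8],
  [0.5, [0.4, 7, 0], 16],
  [0.5, [0.6, 11, 0], 25],
  [0.5, [0.8, 15, 0], 34],
  [0.5, [1, 19, 0], 43],
  [0.5, [1.1, 23, 0], 52],
  [0.5, [1.2, 27, 0], 61],
  [0.5, [1.4, 31, 0], 69],
  [0.5, [1.4, 32.3, 0], 70.6],
  [0.5, [1.4, 32.3, 0], 70.6],
])

```text
clock: 31.95
position: [575.1, 285.5, 156.9]
tool_rot: [[-0.002, 0.386, 0.922], [-0.001, 0.922, -0.386], [-1.0, -0.002, -0.001]]
wrist_force: [0.1, -0.8, -7.6]
gripper_width: 61.2
```

Run:
```python
from h import *
s=snapshot("wrist");X=cloud(s);hood(s,X,180,230); plane(s,X,180,230)
cv2.imwrite("pics/w18.png",s["image"][:,:,::-1])
s=snapshot("scene"); cv2.imwrite("pics/scene18.png",s["image"][:,:,::-1])
s=snapshot("side"); cv2.imwrite("pics/side18.png",s["image"][:,:,::-1])
st=robot.sense();print(st["position"],np.degrees(np.arctan2(*st["tool_rot"][1::-1,1])),st["gripper_width"],st["wrist_force"],st["joints"])
```

```text
hood top (array([509.9, 313.4]), -23.3, 69.2, 59.5) 204.5
plane slope deg [-0.34 -0.3 ] z 204.5 30886
[575.74791154 283.77258058 157.93710184] 67.13817058694346 61.293434592105875 [ 0.51585762 -0.56410636 -7.41170052] [ 2.32221651e+01  1.15989346e+01  7.09397196e+01 -3.96571817e-02
  9.75077176e+01 -4.39211691e+01]
```

View pics/w18.png

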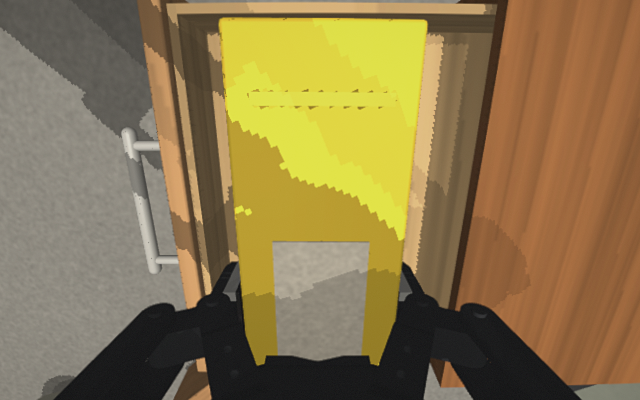

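View pics/scene18.png

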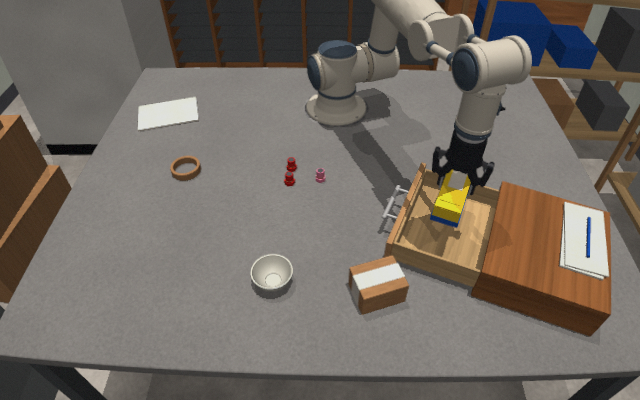

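View pics/side18.png

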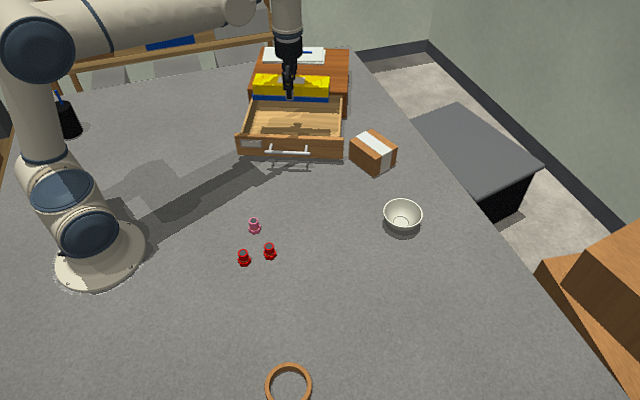

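>>> move_arm([
  [0.5, [0, 0, -3], 0],
  [0.5, [0, 0, -6], 0],
  [0.5, [0, 0, -9], 0],
  [0.5, [0, 0, -11], 0],
  [0.5, [0, 0, -12], 0],
  [0.5, [0, 0, -12.6], 0],
  [0.5, [0, 0, -13], 0],
  [0.5, [0, 0, -13.1], 0],
  [0.5, [0, 0, -13.1], 0],
])

```text
clock: 33.22
position: [575.9, 285.3, 27.9]
tool_rot: [[0.001, 0.386, 0.922], [0.0, 0.922, -0.386], [-1.0, 0.001, 0.001]]
wrist_force: [0.3, 0.5, -7.0]
gripper_width: 61.3
```

Run:
```python
from h import *
s=snapshot("wrist");X=cloud(s);hood(s,X,60,90); plane(s,X,60,90)
s=snapshot("scene"); cv2.imwrite("pics/scene19.png",cv2.resize(s["image"][140:300,370:530],None,fx=3.5,fy=3.5)[:,:,::-1])
st=robot.sense();print(st["position"],st["wrist_force"])
```

```text
hood top (array([511.1, 313.2]), -23.5, 70.1, 59.1) 75.3
plane slope deg [-0.18 -0.23] z 75.4 30779
[575.85318835 285.24903446  27.82440028] [-0.26977657  0.34657536 -6.89279019]
```

View pics/scene19.png

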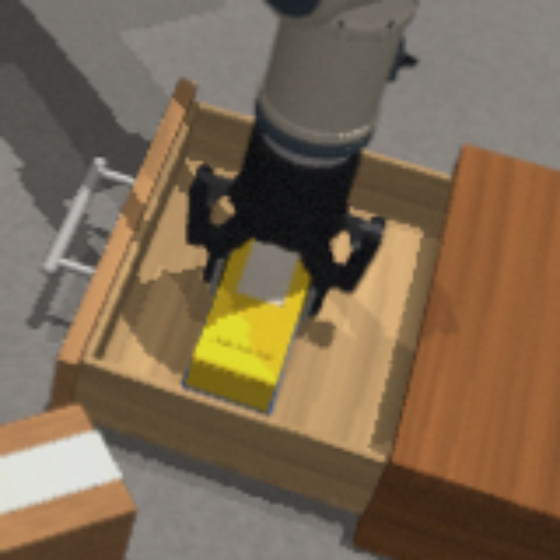

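It is still hanging, with the top at 75.4 and 71 expected. I'll lower it another 4 to 5 mm.

>>> move_arm([
  [0.5, [0, 0, -0.2], 0],
  [0.5, [0, 0, -0.3], 0],
  [0.5, [0, 0, -0.4], 0],
  [0.5, [0, 0, -0.5], 0],
  [0.5, [0, 0, -0.5], 0],
  [0.5, [0, 0, -0.5], 0],
])

```text
clock: 34.08
position: [575.9, 285.9, 23.8]
tool_rot: [[0.001, 0.386, 0.922], [0.002, 0.922, -0.386], [-1.0, 0.002, 0.001]]
wrist_force: [-5.8, 0.8, 4.7]
gripper_width: 61.5
```

Run:
```python
from h import *
s=snapshot("wrist");X=cloud(s);hood(s,X,60,90); plane(s,X,60,90)
st=robot.sense();print(st["position"],st["wrist_force"])
```

```text
hood top (array([510.5, 313.9]), -23.3, 69.2, 59.0) 71.3
plane slope deg [-0.08 -0.1 ] z 71.3 30971
[575.88691132 285.85678047  23.7646419 ] [-5.67561987  1.55399043  5.2213954 ]
```

>>> move_arm([
  [0.8, [0, 0, 0], 0],
  [0.9, [0, 0, 0], 0],
  [1, [0, 0, 0], 0],
  [1, [0, 0, 3], 0],
  [1, [0, 0, 8], 0],
  [1, [0, 0, 13], 0],
  [1, [-3, -7, 17], 0],
  [1, [-6, -14, 17], 0],
  [1, [-6, -14, 17], 0],
  [1, [-6, -14, 17], 0],
])

```text
clock: 35.38
position: [515.6, 143.2, 193.5]
tool_rot: [[0.002, 0.389, 0.921], [-0.0, 0.921, -0.389], [-1.0, 0.001, 0.002]]
wrist_force: [-0.4, 0.1, -0.4]
gripper_width: 85.6
```

Run:
```python
from h import *
for n in("wrist","side","scene"):
    s=snapshot(n);X=cloud(s);print(n);hood(s,X,66,76); plane(s,X,66,76)
    im=s["image"]
    if n=="scene": im=cv2.resize(im[140:300,370:530],None,fx=3.5,fy=3.5)
    cv2.imwrite(f"pics/{n}20.png",im[:,:,::-1])
st=robot.sense();print(st["position"],st["wrist_force"])
```

```text
wrist
hood top (array([576.9, 284.6]), -23.2, 213.4, 60.6) 71.1
plane slope deg [-0.03 -0.03] z 71.1 10494
side
hood top (array([576.2, 283.8]), -23.6, 213.6, 66.1) 70.4
plane slope deg [0.24 0.63] z 70.4 618
scene
hood top (array([579.2, 287.5]), -23.4, 219.3, 59.0) 71.2
plane slope deg [-0.19  0.14] z 71.3 1062
[515.86780299 145.67606051 192.01338126] [-0.7020289  -0.18290107  0.0209048 ]
```

View pics/scene20.png

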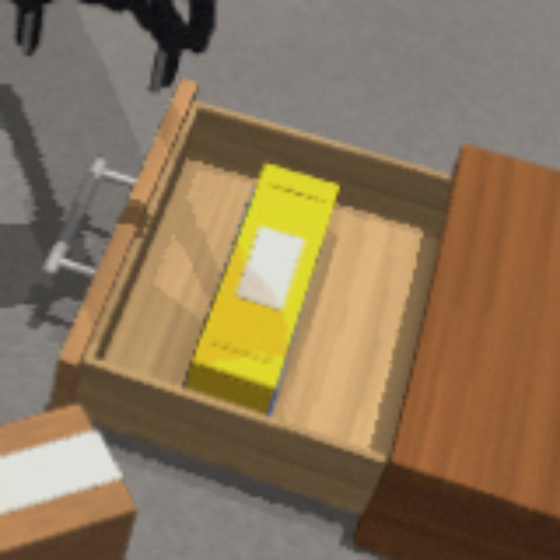

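View pics/wrist20.png

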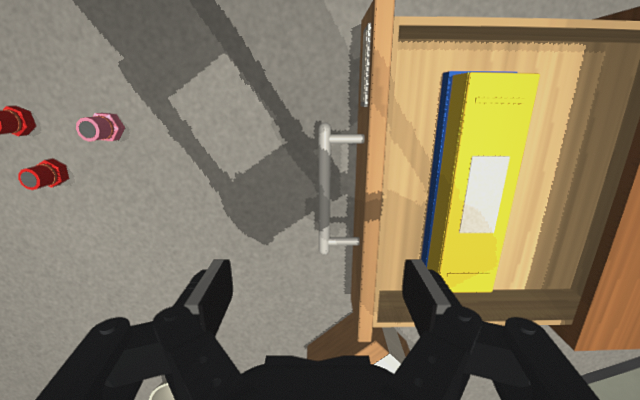

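The case lies flat in the drawer, level and with its top at z = 71. Now I'll shut the fingers and come down in front of the handle.

>>> move_arm([
  [0, [-1.5, -4, 0], 0],
  [0, [-1.5, -4, 0], 0],
  [0, [-1.5, -4, 0], 0],
  [0, [-1.5, -4, -5], 0],
  [0, [-1.5, -4, -10], 0],
  [0, [-1.5, -4, -14.2], 0],
  [0, [-1.5, -4, -14.2], 0],
  [0, [-1.5, -4, -14.2], 0],
  [0, [-1.5, -4, -14.2], 0],
])

```text
clock: 36.65
position: [502.3, 105.6, 53.1]
tool_rot: [[0.004, 0.386, 0.922], [0.001, 0.922, -0.386], [-1.0, 0.002, 0.004]]
wrist_force: [1.0, -0.1, 0.2]
gripper_width: 0.2
```

Run:
```python
from h import *
for n in("wrist","side"):
    s=snapshot(n)
    im=s["image"]
    if n=="side": im=cv2.resize(im[60:220,200:380],None,fx=4,fy=3.5)
    cv2.imwrite(f"pics/{n}21.png",im[:,:,::-1])
st=robot.sense();print(st["position"],st["wrist_force"],st["gripper_width"])
```

```text
[501.82202543 105.33619242  52.41043672] [-0.17558441 -0.64882078  0.09009215] -0.5099422451642411
```

View pics/side21.png

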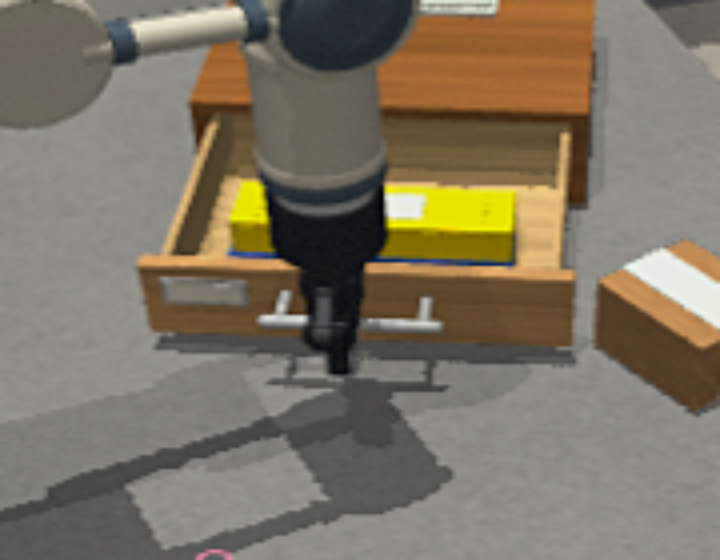

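View pics/wrist21.png

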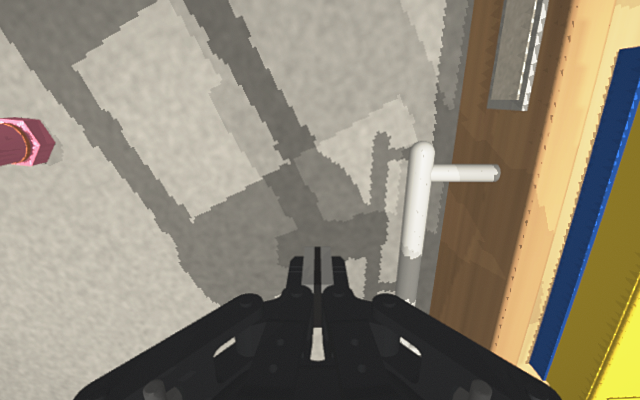

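>>> move_arm([
  [0, [0.4, 0.9, 0], 0],
  [0, [0.8, 1.8, 0], 0],
  [0, [1.2, 2.8, 0], 0],
  [0, [1.6, 3.9, 0], 0],
  [0, [2.2, 5.2, 0], 0],
  [0, [2.7, 6.5, 0], 0],
  [0, [3.3, 7.8, 0], 0],
  [0, [3.9, 9.2, 0], 0],
  [0, [4.4, 10.6, 0], 0],
  [0, [5, 12, 0], 0],
])

```text
clock: 38.0
position: [551.0, 225.9, 50.2]
tool_rot: [[0.0, 0.387, 0.922], [-0.0, 0.922, -0.387], [-1.0, -0.0, 0.0]]
wrist_force: [0.8, -1.7, 0.6]
gripper_width: 0.2
```

Run:
```python
from h import *
for n in("scene","side"):
    s=snapshot(n)
    im=s["image"]
    if n=="side": im=cv2.resize(im[40:200,200:380],None,fx=4,fy=3.5)
    if n=="scene": im=cv2.resize(im[140:340,360:620],None,fx=3,fy=3)
    cv2.imwrite(f"pics/{n}22.png",im[:,:,::-1])
st=robot.sense();print(st["position"],st["wrist_force"],st["gripper_width"])
```

```text
[551.07000778 226.83353974  50.21944159] [ 0.07656539 -0.30559509  0.64432578] 0.5639545133678101
```

View pics/scene22.png

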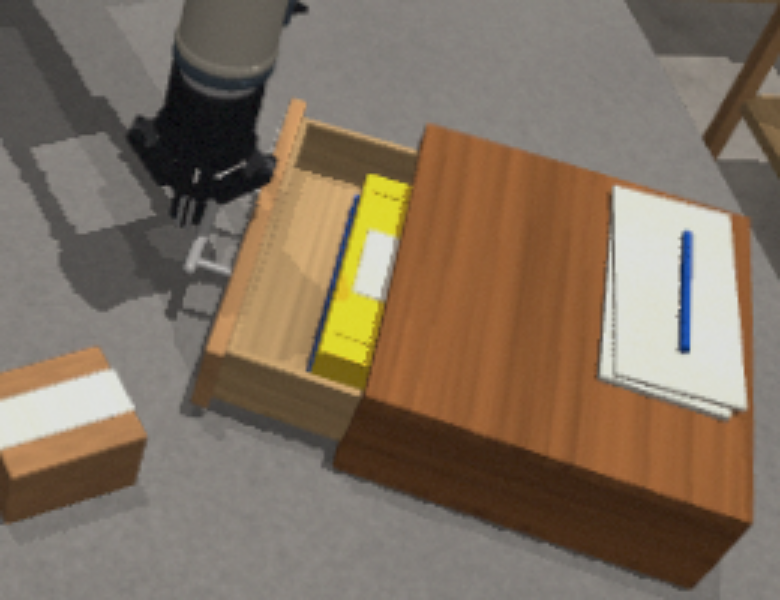

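View pics/side22.png

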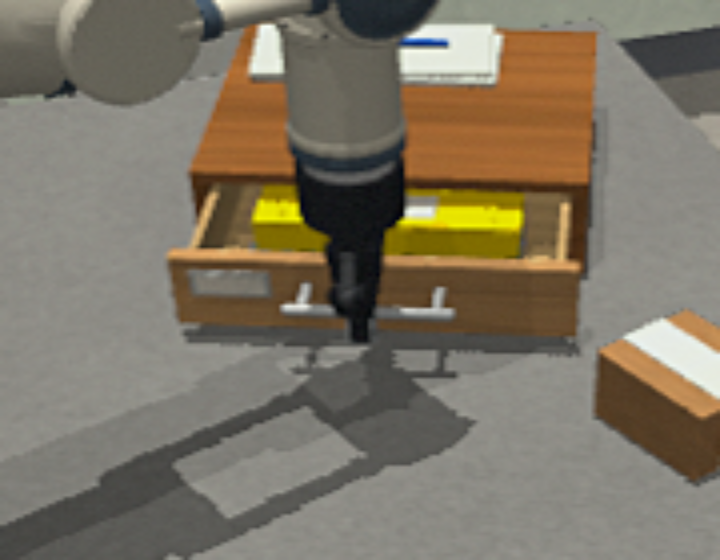

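Run:
```python
from h import *
for n in("scene","side"):
    s=snapshot(n);X=cloud(s);hood(s,X,66,76);plane(s,X,66,76)
    P=ok(X[mask(s,'blue')>0]); P=P[(P[:,0]>450)&(P[:,0]<720)&(P[:,1]<420)&(P[:,1]>150)&(P[:,2]<60)&(P[:,2]>15)]
    if len(P)>10: print('blue',len(P),rect(P[:,:2]),np.percentile(P[:,2],[2,50,98]))
s=snapshot("scene")
im=cv2.resize(s["image"][190:275,450:505],None,fx=7,fy=7,interpolation=cv2.INTER_CUBIC)
cv2.imwrite("pics/z23.png",im[:,:,::-1])
```

```text
hood top (array([614.3, 374.5]), -22.9, 216.5, 28.4) 71.6
plane slope deg [ 0.14 -0.08] z 71.6 562
blue 23 (array([590.9, 367.8]), -23.0, 162.8, 2.0) [25.22535541 37.85498803 40.97775965]
hood top (array([672.8, 358.6]), -23.8, 93.1, 62.2) 70.6
plane slope deg [0.48 0.91] z 70.4 227
```

View pics/z23.png

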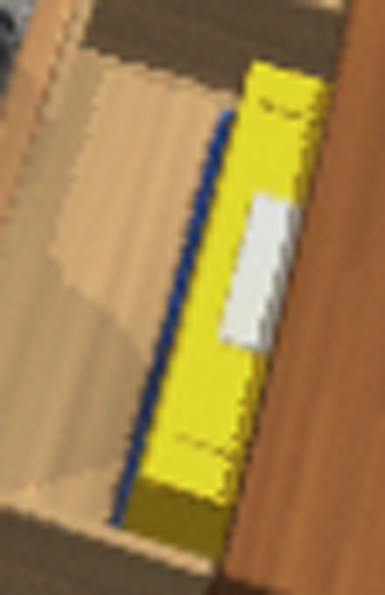

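>>> move_arm([
  [0, [0.4, 0.9, 0], 0],
  [0, [0.9, 2.1, 0], 0],
  [0, [1.5, 3.5, 0], 0],
  [0, [2, 4.9, 0], 0],
  [0, [2.5, 6.1, 0], 0],
  [0, [2.9, 7, 0], 0],
  [0, [3.2, 7.7, 0], 0],
  [0, [3.5, 8.3, 0], 0],
])

```text
clock: 39.25
position: [585.4, 308.6, 50.1]
tool_rot: [[-0.001, 0.386, 0.922], [-0.0, 0.922, -0.386], [-1.0, -0.0, -0.001]]
wrist_force: [-1.9, -0.6, -0.1]
gripper_width: 0.2
```

```bash
cat > dr.py <<'E'
from h import *
U=np.array([np.cos(np.radians(67.3)),np.sin(np.radians(67.3))]);V=np.array([-U[1],U[0]])
import sys
st=robot.sense();p=st["position"];print(p.round(1),'u',(p[:2]@U).round(1),'v',(p[:2]@V).round(1),st["wrist_force"].round(1))
for n in("scene","side"):
    s=snapshot(n);X=cloud(s);P=ok(X.reshape(-1,3));P=P[(P[:,0]>400)&(P[:,0]<900)&(P[:,1]>50)]
    u=P[:,:2]@U;v=P[:,:2]@V
    k=(abs(v+421)<145)&(P[:,2]>75)&(P[:,2]<90)&(u>330)&(u<620)
    k2=(abs(v+421)<145)&(P[:,2]>97)&(P[:,2]<103)&(u>330)
    print(n,'front z75-90 u pct',np.percentile(u[k],[2,10,30,50]).round(1) if k.any() else '', 'unit top u',np.percentile(u[k2],[1,3]).round(1))
    im=s["image"]
    if n=="side": im=cv2.resize(im[40:200,200:380],None,fx=4,fy=3.5)
    if n=="scene": im=cv2.resize(im[140:340,360:620],None,fx=3,fy=3)
    cv2.imwrite(f"pics/{n}{sys.argv[1]}.png",im[:,:,::-1])
E
python3 dr.py 24
```

```text
[585.4 308.6  50.1] u 510.6 v -421.0 [-1.9 -0.6 -0.1]
scene front z75-90 u pct [511.1 566.7 571.7 576.9] unit top u [599.2 603.6]
side front z75-90 u pct [498.9 562.7 565.6 568.1] unit top u [592.6 594.6]
```

View pics/scene24.png

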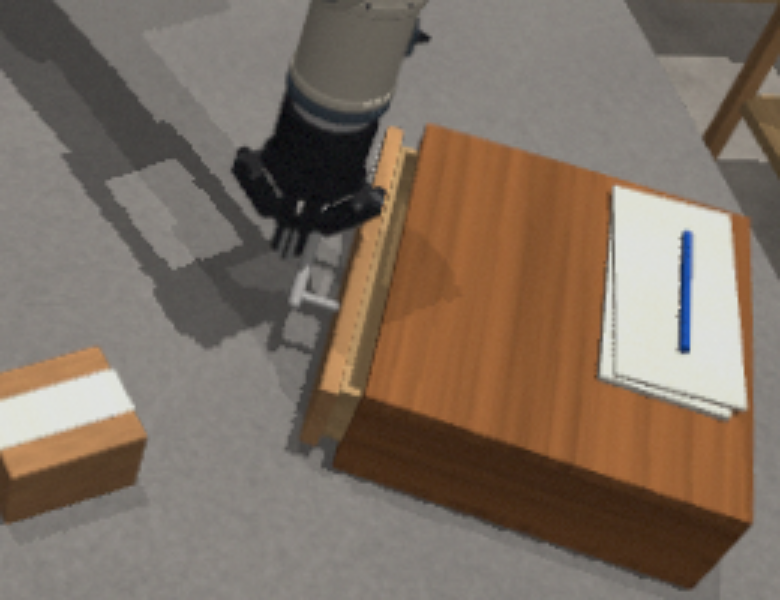

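View pics/side24.png

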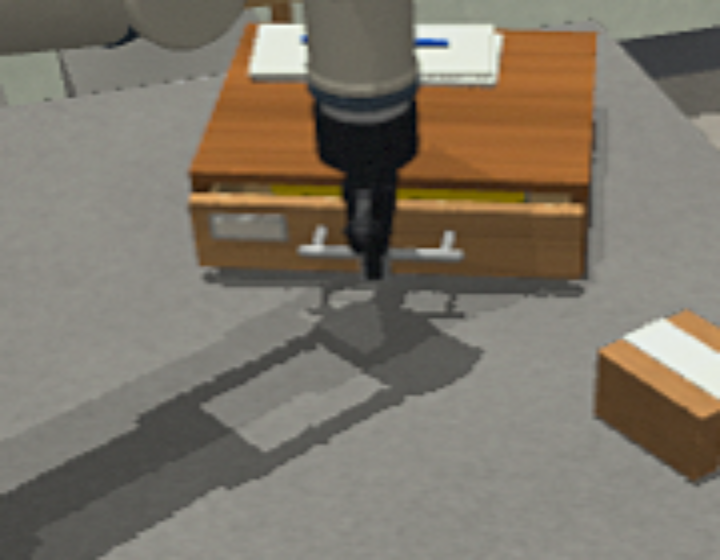

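>>> move_arm([
  [0, [0.3, 0.6, 0], 0],
  [0, [0.5, 1.2, 0], 0],
  [0, [0.6, 1.5, 0], 0],
  [0, [0.7, 1.7, 0], 0],
  [0, [0.8, 1.9, 0], 0],
])

```text
clock: 39.98
position: [592.4, 324.4, 50.3]
tool_rot: [[-0.004, 0.387, 0.922], [-0.006, 0.922, -0.387], [-1.0, -0.007, -0.002]]
wrist_force: [-8.7, -14.6, 6.8]
gripper_width: 0.1
```

```bash
python3 dr.py 25
```

```text
[592.4 324.4  50.3] u 527.9 v -421.3 [ -8.7 -14.6   6.8]
scene front z75-90 u pct [524.6 582.7 585.8 589.8] unit top u [599.2 603.6]
side front z75-90 u pct [515.5 577.5 580.1 582.5] unit top u [591.3 595.1]
```

View pics/side25.png

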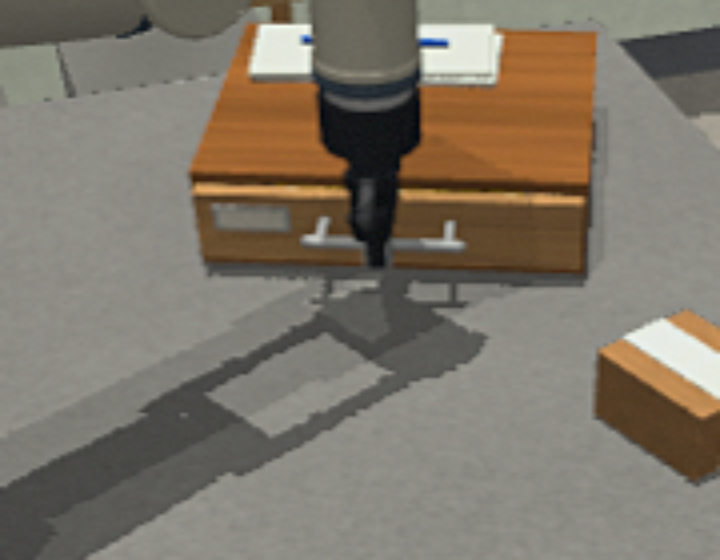

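Contact force is 17 N and the drawer has stopped. I'll back off and check that it is fully shut.

>>> move_arm([
  [0, [-0.8, -2, 0], 0],
  [0, [-2, -5, 0], 0],
  [0, [-3.5, -9, 3], 0],
  [0, [-6, -15, 10], 0],
  [0, [-9, -20, 14], 0],
  [0, [-9, -22, 14], 0],
  [0, [-9, -22, 14], 0],
  [0, [-9, -22, 14], 0],
])

```text
clock: 41.08
position: [503.7, 107.4, 190.1]
tool_rot: [[0.0, 0.387, 0.922], [0.001, 0.922, -0.387], [-1.0, 0.001, 0.0]]
wrist_force: [0.4, -0.5, -0.6]
gripper_width: 0.1
```

```bash
python3 dr.py 26
python3 - <<'E'
from h import *
s=snapshot("wrist"); cv2.imwrite("pics/w26.png",s["image"][:,:,::-1]); X=cloud(s)
U=np.array([np.cos(np.radians(67.3)),np.sin(np.radians(67.3))]);V=np.array([-U[1],U[0]])
P=ok(X.reshape(-1,3));u=P[:,:2]@U;v=P[:,:2]@V
k=(abs(v+421)<150)&(u>500)
for z0,z1 in((72,84),(85,91),(91,97),(97,103)):
    m=k&(P[:,2]>z0)&(P[:,2]<z1); print(z0,m.sum(),np.percentile(u[m],[1,10,50,90,99]).round(1) if m.any() else '')
# scene: unit top extents and side panels
s=snapshot("scene");X=cloud(s);P=ok(X.reshape(-1,3));u=P[:,:2]@U;v=P[:,:2]@V
m=(P[:,2]>97)&(P[:,2]<103)&(abs(v+421)<170)&(u>500); print('scene top u',np.percentile(u[m],[.5,99.5]),'v',np.percentile(v[m],[.5,99.5]))
m=(P[:,2]>10)&(P[:,2]<95)&(v<-570)&(v>-590)&(u>450)&(u<950); print('side panel u',np.percentile(u[m],[1,5,99]),m.sum())
E
```

```text
[503.7 107.4 190.1] u 293.5 v -423.2 [ 0.4 -0.5 -0.6]
scene front z75-90 u pct [582.8 583.9 586.9 590.5] unit top u [600.8 605.1]
side front z75-90 u pct [575.6 577.6 580.6 582.5] unit top u [592.  594.6]
72 2074 [578.5 579.2 580.2 581.2 582.9]
85 2108 [578.9 580.3 585.9 594.9 596.5]
91 523 [593.2 594.1 595.1 596.1 597. ]
97 858 [593.6 594.6 599.6 610.8 617.5]
scene top u [599.67380873 882.46102311] v [-582.94133    -263.07419663]
side panel u [585.69823861 598.79993049 880.2172195 ] 3147
```

View pics/scene26.png

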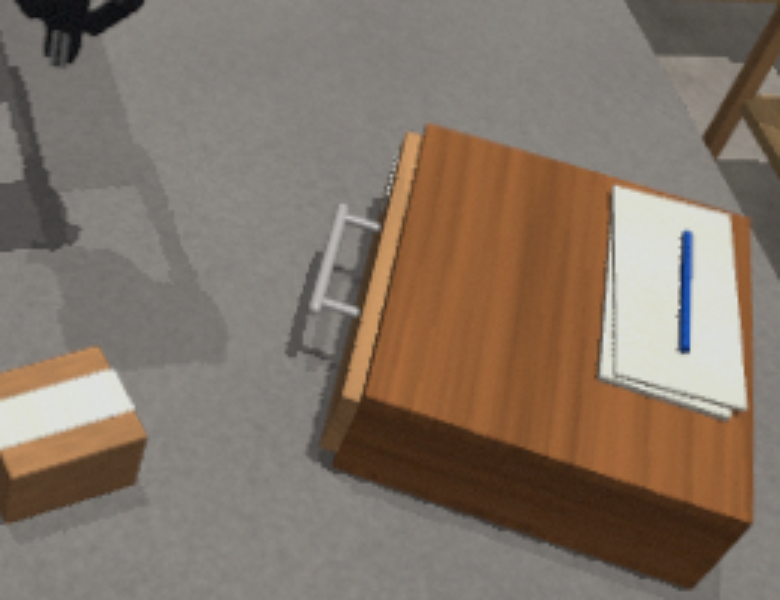

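View pics/side26.png

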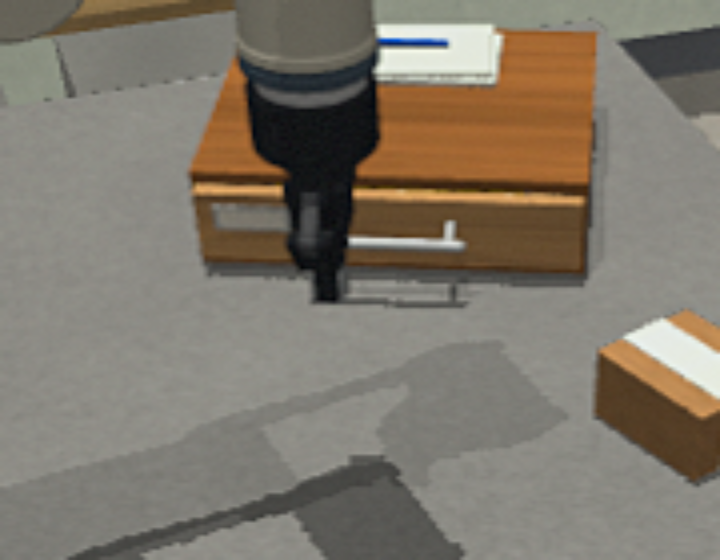

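View pics/w26.png

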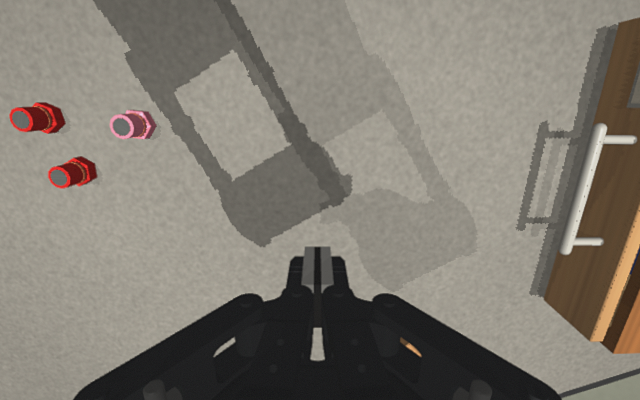

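The drawer front now reads u = 579.5 to 594.9, its full 15 mm right up against the unit's edge at 594.6, so it is shut. One last look over the whole bench before handing in.

Run:
```python
from h import *
for n in("scene","side"):
    s=snapshot(n);cv2.imwrite(f"pics/{n}27.png",s["image"][:,:,::-1])
```

```text
(no output)
```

View pics/scene27.png

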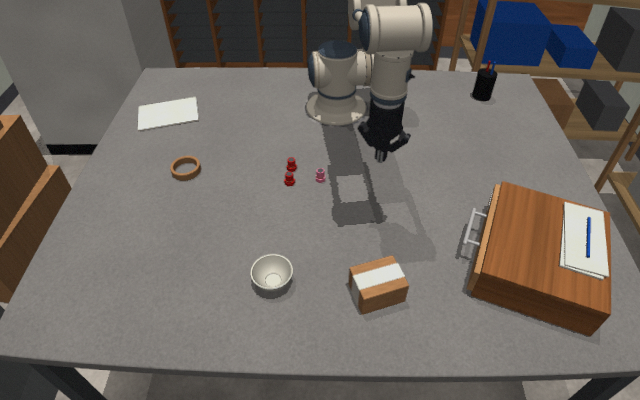

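No brass is left on the bench. The bowl (272,275), carton (378,285), tape (186,168) and the red and pink look-alikes are where they started, the drawer is shut at (480,245), and the arm is clear of everything.

```bash
python3 -c "
from rig import job
print(job.close_job())"
```

```text
the job is handed in; nothing more can be done
None
```

The job is done and handed in at about 41 s on the robot's clock. All five brass fittings are in the tray, the hood is on, and the closed case is in the shut drawer.

- **Fittings:** each one stands in its own compartment, with its top at z ≈ 40 mm as expected. None are left on the bench.
- **Hood:** it sat down level to about 0.1° with its top at 49 mm. In the drawer the case top read 71 mm (71 expected), still level and square. With the drawer about half shut, the scene camera still read 71.6 mm. The side camera's slope there was noisier (up to 0.9°), from few and partly hidden pixels. The case can't be seen once the drawer is shut, so that was my last look at it.
- **Drawer:** it stopped against the unit at about 17 N and stayed there when I backed off. Its front is flush to within about 1 mm, and the drawer had moved about 208 mm.
- **Everything else:** the bowl, carton, tape and the red and pink look-alikes are where they were, judged by eye from the pictures.

**Disagreements:** the scene and side cameras differed by 5–7 mm in y, so I used their mean and the wrist camera, which agreed to about 1 mm. During the push my camera-based guess of the remaining drawer travel came out about 13 mm too long. I had taken the unit's top edge as the flush line, but it lies 15 mm behind the front face, which matches the front's thickness.

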